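# Clamp the lid of the anaerobic culture jar shut

### The arm

A 6-joint arm with a two-finger parallel gripper is mounted at the origin on the work surface. World frame = base frame: x ahead of the robot, y to its left, z up, the work surface at z = 0. Lengths are in m, angles in rad, forces in N, time in s.
With the tool pointing down it reaches from about 0.325 to 0.85 m from the base axis. Payload 4.4 kg.
Tool frame: the origin (TCP) lies midway between the tips of the shut fingers; the grasp point (between the pads) lies 19 mm behind it; x points along the fingers, y is the direction in which the jaws open and shut, and the axes are right-handed (so a half turn about x gives the same grasp; the last joint's range is limited). The gripper opens to 94 mm and grips with 3 to 60 N. Pads are 16 mm wide; open, the fingers measure 119 mm over their backs; the gripper's body (75 mm by 177 mm) begins 78 mm behind the grasp point.
Start: joints at [-1.26, 0.207, 1.542, -0, 1.393, -0.15], TCP at [0.256, -0.515, 0.171] pointing down, gripper open.
Joint ranges: [-2.73, 2.73], [-0.86, 2.22], [0.23, 2.46], [-1.11, 4.25], [0.08, 2.63], [-2.82, 2.82]. Speed limits (rad/s): [2.79, 2.79, 3.14, 3.14, 3.14, 3.14].

### API

Orientations are given as a rotation vector (axis times angle).
In Python, from rig import bot gives the robot as it stands. The module is installed in compiled form; this text tells all that it offers.
- The arm moves only by the tool carry_out, never from a script. Its argument "commands" is a list of rows, each an object with "travel": the shift along the tool's x, y, z each as a share of 0.3 m, from -1 to 1, a list of three; "rot": the turn, a rotation vector about the tool's x, y, z each as a share of 90 degrees, from -1 to 1, a list of three. In form: [{"travel": [dx, dy, dz], "rot": [wx, wy, wz]}, ...]. A call has exactly 5 rows; each row shifts and turns the commanded pose from where the row before left it, along the tool's axes as they then stand; what a row does not reach is not made up. A row lasts 1/12 s, in which the tool goes at most 41.7 mm and 7.16 degrees, less where a joint would pass 70% of its speed; a pose out of reach is approached as far as the arm can. A call with a number of a shift or a turn outside -1 to 1 is refused whole. A call with a gripper value outside its range is refused whole. "grip" is the closure, from -1 (fully open) to 1 (shut), set as the call begins (left out, the last holds). The fingers move at their own pace and stop on an object; "grip_force" is the grip in N (left out, the last holds). Time passes only in rows, so rows that do not move let the fingers close, or fill a call up. It gives the time, the measured TCP pose, the force and the opening at its end, in the units of the state.
- bot.sense(): the state, without advancing time (a new reading comes with each control period).
- bot.capture(name): name is "side" or "top" or "wrist"; returns a dict with "image" (480x640x3 uint8, red, green, blue), "fx", "fy", "cx", "cy" (pixels), "k1" (the pictures are not rectified: a ray, as slopes to the right and down, at radius r is drawn at 1 + k1 r^2 times it, then the intrinsics apply), "rvec" (rotation vector, rad) and "tvec" (3), from world to camera coordinates, as OpenCV has them; the wrist camera has in their place "tool_from_camera" (4x4, takes a point from camera to tool coordinates, whose origin is the TCP and whose axes are the tool frame's). Camera axes: x right, y down, z forward; pixel columns grow to the right and rows downward; lengths in m; the calibration is good to about 2 mm. A picture is of the moment at which its call begins: read the wrist's pose just before it. There is no depth.
- bot.close_job(): hands the job in, once; it reports no verdict.
The state is a dict: "clock": time; "joint_pos": joint angles; "qvel": joint speeds; "effort": joint torques, N m; "ee_pos": TCP position; "eef_rot": TCP orientation; "ft_force": force on the tool from outside, world axes, zero at the start; "torque": the same for the moment, N m; "gripper_width": finger opening in m.
Only numpy, scipy, OpenCV 4.12 (cv2) and the standard library are available. Lean on these libraries where they do the work, as an engineer would, in place of code of your own. Each camera call takes 0.05 s, during which the arm holds its last target.

### The job

The culture plates are in the anaerobic jar and its lid is on, but the clamp ring is still open. Swing the loose half of the ring in against the lid, hook the wire loop over the keeper hook, then press the red lever round over centre until it lies flat along the ring and stays there by itself. Leave the other things on the bench where they are.

Things in the scene. Friction and masses are not known exactly. Their poses are not given: they have to be found in the camera images.
- jar: Clear culture jar, 150 mm wide, with white lid (rim 143 mm high; gauge and two valves near its middle up to 182 mm) and a two-part steel clamp ring round the lid's rim: outer radius 89 mm, 125 to 145 mm above the bench. Fixed to the bench. Origin: centre of its underside; z up, x to the front, where the latch is; the ring half on the y+ side is fixed, the half on the y- side swings.
- clamp_half (a joint): Angle of the loose ring half in rad: 0 shut against the lid's rim, grows as its front end swings outwards (to y- of the jar); starts 0.3 to 0.6, stiff enough to stay where it is left. It turns about an upright pin at x=-98, y=0 mm of the jar.
- half_side (a point): Point on the outside of the loose ring half, at mid height (135 mm), 50 degrees round from the jar's x axis when shut: a good place to push it shut. Axes: those of the jar when shut, turning with the half.
- keeper (a point): Where the loop's bar must sit: bar centre in the keeper, the brass hook (18 mm tall, 135 mm above the bench) on the front end of the loose half. Jar's axes when shut. Its stem is on the y+ side of this point; its lip (6 mm thick) stands 4 to 10 mm out in x and ends 7 mm out in y-. So the bar goes round the lip's y- end, inwards behind it, then y+ against the stem. Shut: jar x=100, y=-30 mm.
- lever (a joint): Angle of the latch lever in rad: 0 flat along the fixed ring half, grows as it swings outwards and over towards the keeper; starts 1.9 to 2.3 (sticking out), stop at 2.5. Turns easily and stays where left; with the loop hooked and taut it stiffens below 0.9 (3 N at the tip), passes centre near 0.25, then snaps to 0 and stays; let go sooner, it springs back. From above it opens clockwise.
- lever_pivot (a point): Axis of the lever's upright pin on the fixed half, 135 mm above the bench; x=103, y=24 mm of the jar.
- lever_tip (a point): Free end of the red lever, at mid height; 80 mm from its pivot. The lever is a gently bent bar, 6 mm thick and 20 mm tall (125 to 145 mm above the bench). Flat: x=58, y=90 mm of the jar.
- loop (a joint): Angle of the loop on the lever in rad, growing counterclockwise from above; 0 when all is latched; starts 2.9 to 3.25 (folded beside the lever). Turns freely. Its pin is on the lever, 20 mm from the pivot; direction from the pivot to it is jar x turned by 1.76 rad minus the lever angle.
- loop_end (a point): Middle of the loop's upright cross bar, 135 mm above the bench. The loop is an upright U of steel rod: bar 8 mm thick and 60 mm tall (105 to 165 mm above the bench), two level 7 mm legs at 107 and 163 mm, 71 mm from its pin to the bar, sprung to stretch up to 8 mm. x: from pin to bar. The bar's top 20 mm stands clear above ring, keeper, lever and lid and can be taken there from above.
- dish_stack: Bystander: stack of four culture dishes, 93 mm wide, 61 mm tall, on the bench by the jar's y+ side. Origin: centre of the underside.
- stain_jar: Bystander: small amber glass jar with blue cap, 52 mm wide, 75 mm tall, by the jar's y- side. Origin: centre of the underside.
- reagent_bottle: Bystander: white bottle with blue cap, 72 mm wide, 155 mm tall. Origin: centre of the underside.
- tip_box: Bystander: blue pipette-tip box with clear lid, 124 x 84 x 83 mm. Origin: centre of the underside.
- slide_box: Bystander: flat green slide box, 177 x 87 x 36 mm. Origin: centre of the underside.
- tube_rack: Bystander: orange tube rack with capped tubes, 200 x 75 x 100 mm. Origin: centre of the underside.
- marker: Bystander: black marker pen lying on the bench, 120 mm long, 15 mm thick. Origin: under its middle.
- timer: Bystander: white bench timer, 62 x 62 x 18 mm. Origin: centre of the underside.

How it is judged:
On the way, in this order (a step that is already met when the one before it is completed fails the run):
1. the loose half of the ring is swung in (value of joint clamp_half below 0.12 rad), for 0.2 s.
2. the loop's bar is hooked in the keeper (horizontal distance between loop_end and keeper below 0.009 m), for 0.1 s.
3. the lever is pressed flat over centre (value of joint lever below 0.1 rad), for 0.2 s.
At the end, for the whole second after the job is handed in: The lever stays flat (within 0.1 rad of its stop), the loose ring half is shut (within 0.04 rad), the loop's bar sits in the keeper (within 6 mm of its seat, seen from above), and all of it is at rest and let go (value of joint lever below 0.1 rad and value of joint clamp_half below 0.04 rad and horizontal distance between loop_end and keeper below 0.006 m and velocity of joint lever between -0.1 and 0.1 rad/s and velocity of joint clamp_half between -0.1 and 0.1 rad/s); the robot touches nothing.
It fails at once if a bystander is pushed more than 30 mm or tipped (distance of any of dish_stack, stain_jar, reagent_bottle, tip_box, slide_box, tube_rack, marker, timer from where it was at the start of the episode above 0.03 m or angle between any of dish_stack, stain_jar, reagent_bottle, tip_box, slide_box, tube_rack, timer's own z axis and vertical above 0.35 rad).
It also fails if it takes over 58 s, if anything falls off the work surface, if the arm or the gripper's body presses on something with over 40 N, if the wrist force passes 120 N, or if a joint passes its speed limit or range.

## Working session

There is one attempt and no reset: what is moved stays moved. The work goes in short steps, Python scripts to look and compute and a tool call to move; the robot and the scene stay as the last step left them, time stands still between calls to the robot, and variables do not carry over. Pictures are saved under pics/ and viewed, and the job is handed in when it is done.

Besides the shell and the picture viewer there is one more tool, called as name([rows], argument=value, ...), one row to a line, values as JSON. carry_out: Moves the arm, as the interface text tells. Shift numbers are shares of 0.3 m and turn numbers shares of 90 degrees, none past 1 either way. Its arguments: {"type":"object","properties":{"commands":{"type":"array","items":{"type":"object","properties":{"travel":{"type":"array","items":{"type":"number","minimum":-1,"maximum":1}},"rot":{"type":"array","items":{"type":"number","minimum":-1,"maximum":1}}}}},"grip":{"type":"number"},"grip_force":{"type":"number"}},"required":["commands"]}

```bash
mkdir -p pics; ls; python3 - <<'E'
from rig import bot
import cv2,json
s=bot.sense()
print({k:(v if isinstance(v,float) else [round(float(x),4) for x in v] if hasattr(v,'__len__') else v) for k,v in s.items()})
for n in ['side','top','wrist']:
    c=bot.capture(n); cv2.imwrite(f'pics/{n}0.png',c['image'][:,:,::-1])
    print(n,{k:(v.tolist() if hasattr(v,'tolist') else v) for k,v in c.items() if k!='image'})
E
```

```text
pics
{'clock': 0.0, 'joint_pos': [-1.2595, 0.2074, 1.5429, -0.0, 1.3935, -0.1505], 'qvel': [-0.0019, 0.0002, -0.0023, 0.0013, 0.0008, 0.0011], 'effort': [-0.0008, -37.0881, -28.1418, 0.0697, 0.0363, -0.0002], 'ee_pos': [0.2559, -0.5139, 0.17], 'eef_rot': [1.9652, 0.4644, -1.9657], 'ft_force': [0.2572, -0.2882, 0.1155], 'torque': [-0.0208, 0.0115, 0.062], 'gripper_width': 0.09407328903076678}
side {'fx': 599.7535543369027, 'fy': 599.7535543369027, 'cx': 320.13801990462406, 'cy': 241.8109401965497, 'k1': -0.024232417445735642, 'rvec': [2.301116415728741, -0.4884842058717395, 0.1827354401886461], 'tvec': [-0.4916529096404906, 0.20931801834158817, 1.4070803586388518]}
top {'fx': 497.5646445014949, 'fy': 497.5646445014949, 'cx': 325.367280809246, 'cy': 244.1899040101129, 'k1': -0.010379342170213154, 'rvec': [2.137530766672227, -2.129382552814438, 0.189539793556957], 'tvec': [-0.022648724695163828, 0.5373251043881639, 1.1019603510698357]}
wrist {'fx': 382.81289314167543, 'fy': 382.81289314167543, 'cx': 315.608391684568, 'cy': 242.13404260883146, 'k1': -0.03404466052467494, 'tool_from_camera': [[-0.00152004281218847, -0.2561065945515189, 0.9666473512595324, -0.2133221451097755], [0.9999978032549023, 0.0010058188414818455, 0.00183897086042113, -0.0006273751042776832], [-0.0014432446835071994, 0.966648023096142, 0.2561045030629128, -0.07538052220443613], [0.0, 0.0, 0.0, 1.0]]}
```

View pics/side0.png

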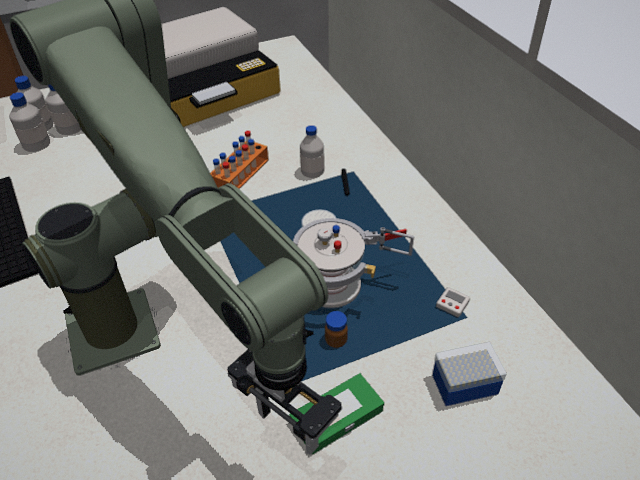

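View pics/top0.png

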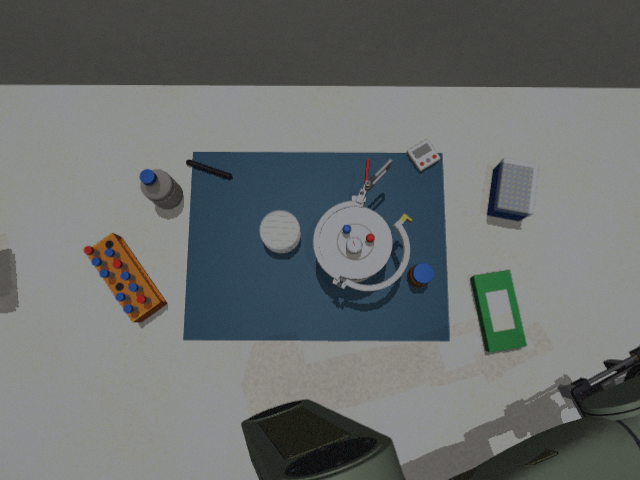

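View pics/wrist0.png

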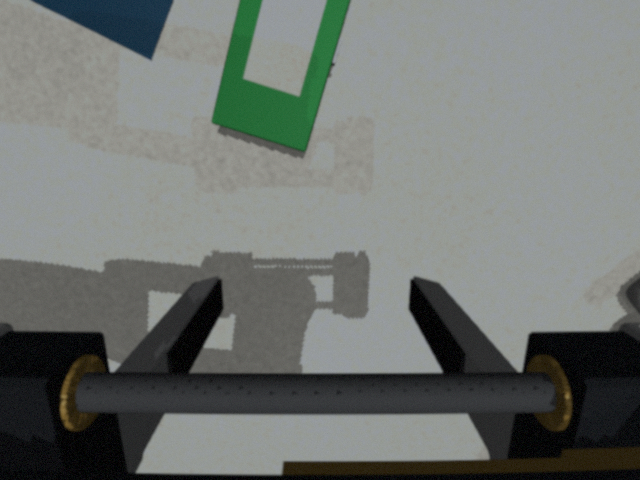

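The top view shows the jar at about (352,243) px, with the lever and loop pointing up and right from (362,198), the keeper at (405,218) and the stain jar at (420,275). I'll enlarge it next.

```bash
cat > h.py <<'E'
import numpy as np, cv2
from scipy.spatial.transform import Rotation as R
def cam(c,s=None):
    K=np.array([[c['fx'],0,c['cx']],[0,c['fy'],c['cy']],[0,0,1.]]);d=np.array([c['k1'],0,0,0.])
    if 'rvec' in c: Rm=cv2.Rodrigues(np.array(c['rvec'],float))[0]; t=np.array(c['tvec'],float)
    else:
        T=np.eye(4);T[:3,:3]=R.from_rotvec(s['eef_rot']).as_matrix();T[:3,3]=s['ee_pos']
        W=T@np.array(c['tool_from_camera']); Wi=np.linalg.inv(W);Rm=Wi[:3,:3];t=Wi[:3,3]
    return K,d,Rm,t
def proj(C,P):
    K,d,Rm,t=C
    return cv2.projectPoints(np.array(P,float).reshape(-1,1,3),cv2.Rodrigues(Rm)[0],t,K,d)[0].reshape(-1,2)
def back(C,px,z):
    K,d,Rm,t=C
    u=cv2.undistortPoints(np.array(px,float).reshape(-1,1,2),K,d).reshape(-1,2)
    r=np.c_[u,np.ones(len(u))]@Rm; o=-Rm.T@t
    return o+r*((z-o[2])/r[:,2])[:,None]
def crop(im,x0,y0,x1,y1,k,name):
    o=cv2.resize(im[y0:y1,x0:x1,::-1],None,fx=k,fy=k,interpolation=cv2.INTER_CUBIC); cv2.imwrite('pics/'+name,o)
E
python3 - <<'E'
from h import *; from rig import bot
c=bot.capture('top'); crop(c['image'],290,140,450,310,5,'t1.png') if 0 else crop(c['image'],295,145,445,300,3.8,'t1.png')
c=bot.capture('side'); crop(c['image'],280,190,430,320,4.5,'s1.png')
E
```

```text
(no output)
```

View pics/t1.png

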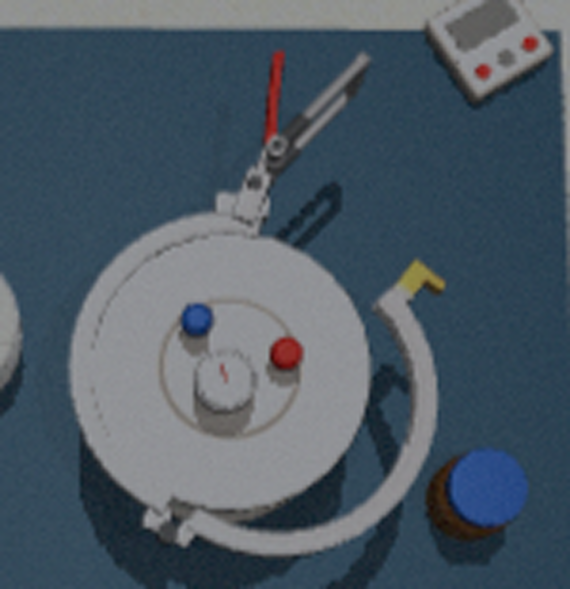

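View pics/s1.png

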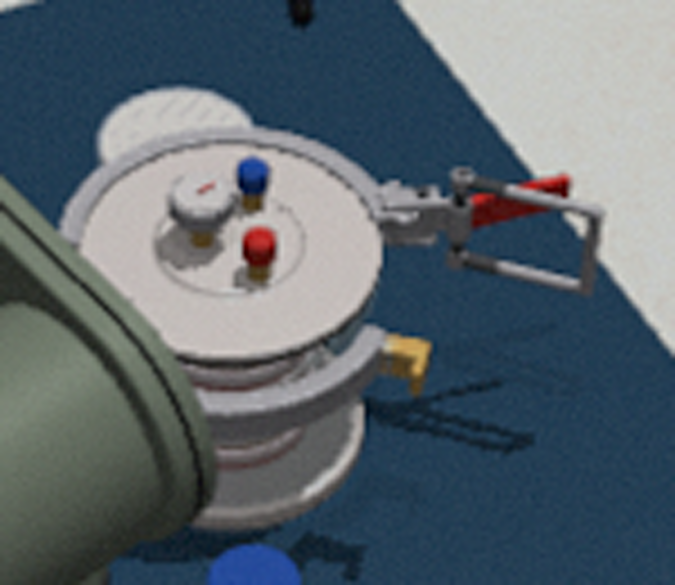

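```bash
cat >> h.py <<'E'
def rot(a): return np.array([[np.cos(a),-np.sin(a)],[np.sin(a),np.cos(a)]])
def model(p):
    x,y,yaw,cl,lv,lp=p
    J=lambda q,z: np.r_[rot(yaw)@np.array(q)+[x,y],z]
    # half: swings outwards => front end toward -y about pin (-98,0): negative rotation
    H=lambda q: rot(-cl)@(np.array(q)-[-.098,0])+[-.098,0]
    piv=np.array([.103,.024])
    a=1.76-lv; pin=piv+.02*np.array([np.cos(a),np.sin(a)])
    # loop direction at latched(lv=0,lp=0): pin->keeper; loop rotates with lever
    pin0=piv+.02*np.array([np.cos(1.76),np.sin(1.76)]); d0=np.array([.1,-.03])-pin0; a0=np.arctan2(d0[1],d0[0])
    al=a0-lv+lp; end=pin+.071*np.array([np.cos(al),np.sin(al)])
    tip0=np.array([.058,.09])-piv; tip=piv+rot(-lv)@tip0
    return dict(J=J,H=H,piv=piv,pin=pin,end=end,tip=tip,keeper=H([.1,-.03]),side=H(.089*np.array([np.cos(.8727),-np.sin(.8727)])),half_front=H([.1,-.03]),al=al+yaw)
E
cat > fit.py <<'E'
from h import *; from rig import bot
from scipy.optimize import least_squares
ct=bot.capture('top'); cs=bot.capture('side'); T=cam(ct); S=cam(cs)
ft=lambda u,v:(295+u/3.8,145+v/3.8); fs=lambda u,v:(280+u/4.5,190+v/4.5)
def pts(m):
    J=m['J']
    t=[(J(m['piv'],.147),ft(255,182)),(J(m['pin'],.167),ft(276,147)),(J(m['end'],.165),ft(363,60)),(J(m['tip'],.145),ft(280,55)),(J([-.098,0],.145),ft(172,525)),
     (J([0,0],.143),ft(222,366)),(J(m['H']([.107,-.034]),.144),ft(432,278))]
    s=[(J(m['pin'],.167),fs(462,172)),(J(m['end'],.165),fs(602,212)),(J(m['end'],.105),fs(588,290)),(J(m['tip'],.145),fs(567,180)),(J(m['H']([.107,-.034]),.144),fs(424,343))]
    return t,s
def res(p):
    t,s=pts(model(p))
    return np.r_[(proj(T,[a for a,_ in t])-[b for _,b in t]).ravel(),(proj(S,[a for a,_ in s])-[b for _,b in s]).ravel()]
c0=back(T,[ft(222,366)],.143)[0]
r=least_squares(res,[c0[0],c0[1],0,.45,2.1,3.1],loss='soft_l1')
print(r.x.round(4)); print(res(r.x).reshape(-1,2).round(1))
np.save('p.npy',r.x)
m=model(r.x)
for k in ['piv','pin','end','tip','keeper','side']: print(k,m['J'](m[k],.135).round(4))
for n,c,C,box,k in [('t2.png',ct,T,(295,145,445,300),3.8),('s2.png',cs,S,(280,190,430,320),4.5)]:
    im=cv2.resize(c['image'][box[1]:box[3],box[0]:box[2],::-1],None,fx=k,fy=k,interpolation=cv2.INTER_CUBIC)
    def ln(P,col,cl=False):
        q=((proj(C,[m['J'](a[:2],a[2]) for a in P])-[box[0],box[1]])*k).astype(int); cv2.polylines(im,[q.reshape(-1,1,2)],cl,col,1)
    th=np.linspace(0,2*np.pi,60)
    ln([(.089*np.cos(a),.089*np.sin(a),.145) for a in th],(0,255,0))
    ln([(*m['H']([.089*np.cos(a),.089*np.sin(a)]),.145) for a in np.linspace(-np.pi*.95,-.35,30)],(255,0,255))
    ln([(*m['piv'],.145),(*m['pin'],.145),(*m['tip'],.145)],(0,255,255))
    ln([(*m['pin'],.163),(*m['end'],.163),(*m['end'],.107),(*m['pin'],.107)],(255,255,0))
    ln([(*m['H'](q),.144) for q in [(.1,-.026),(.104,-.026),(.104,-.037),(.11,-.037),(.11,-.026)]],(0,0,255))
    cv2.imwrite('pics/'+n,im)
for n,z in []: pass
E
python3 fit.py
```

```text
[ 0.5279 -0.0841 -0.3603  0.2647  2.0146  3.1766]
[[-0.3 -0.4]
 [ 0.4 -1.3]
 [-0.  -1.3]
 [ 0.3 -1.5]
 [-0.9  0.9]
 [ 2.2 -0.4]
 [-0.3 -2.3]
 [-0.6  1.1]
 [-2.  -0.3]
 [-1.2  0.6]
 [-0.5 -0. ]
 [-0.9  3.6]]
piv [ 0.6327 -0.098   0.135 ]
pin [ 0.6491 -0.1095  0.135 ]
end [ 0.7006 -0.1583  0.135 ]
tip [ 0.7109 -0.1143  0.135 ]
keeper [ 0.5792 -0.1897  0.135 ]
side [ 0.5221 -0.1957  0.135 ]
```

View pics/t2.png

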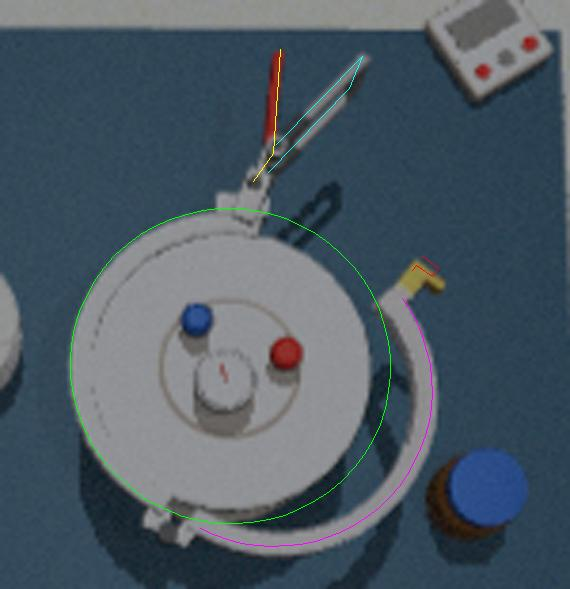

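View pics/s2.png

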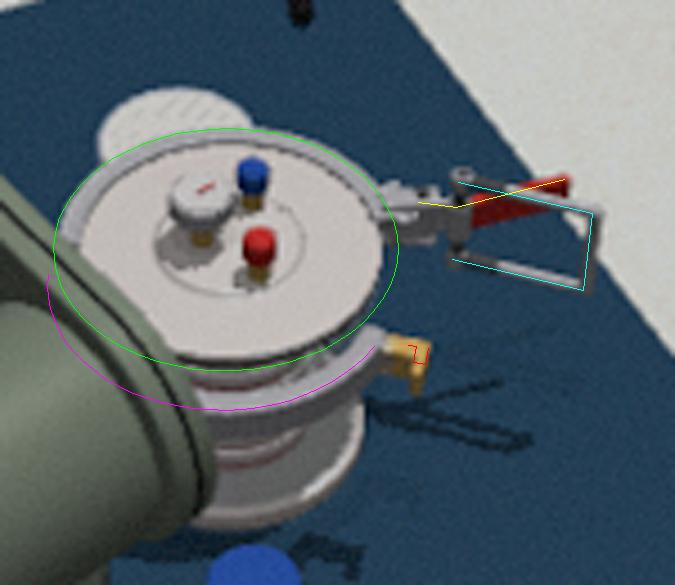

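```bash
python3 - <<'E'
s=open('fit.py').read()
s=s.replace("(J([0,0],.143),ft(222,366)),(J(m['H']([.107,-.034]),.144),ft(432,278))]","(J(m['H']([.110,-.037]),.144),ft(445,287))]")
s=s.replace(",(J(m['H']([.107,-.034]),.144),fs(424,343))]","]")
s=s.replace("return np.r_[","""m=model(p);J=m['J']
    A=back(T,[ft(437,400),ft(285,554),ft(425,330),ft(350,540),ft(400,492)],.145)[:,:2]; B=back(T,[ft(68,365),ft(80,300),ft(120,245),ft(185,213)],.145)[:,:2]
    return np.r_[(np.linalg.norm(A-J(m['H']([0,0]),0)[:2],axis=1)-.089)*450,(np.linalg.norm(B-J([0,0],0)[:2],axis=1)-.089)*450,""")
s=s.replace("print(res(r.x).reshape(-1,2).round(1))","print(res(r.x).round(1))")
open('fit.py','w').write(s)
E
python3 fit.py
```

```text
[ 0.5281 -0.0828 -0.3725  0.3181  2.0035  3.1767]
[-0.   0.4  0.6  0.9 -0.8 -0.   0.4  0.6  0.1 -0.3 -0.4  0.3 -1.3 -0.
 -1.3  0.3 -1.5 -2.1  0.6  1.6 -0.6 -0.6  1.1 -2.  -0.3 -1.2  0.6 -0.4
 -0. ]
piv [ 0.6328 -0.0979  0.135 ]
pin [ 0.6491 -0.1094  0.135 ]
end [ 0.7006 -0.1583  0.135 ]
tip [ 0.7109 -0.1143  0.135 ]
keeper [ 0.5703 -0.1963  0.135 ]
side [ 0.513  -0.1985  0.135 ]
```

View pics/t2.png

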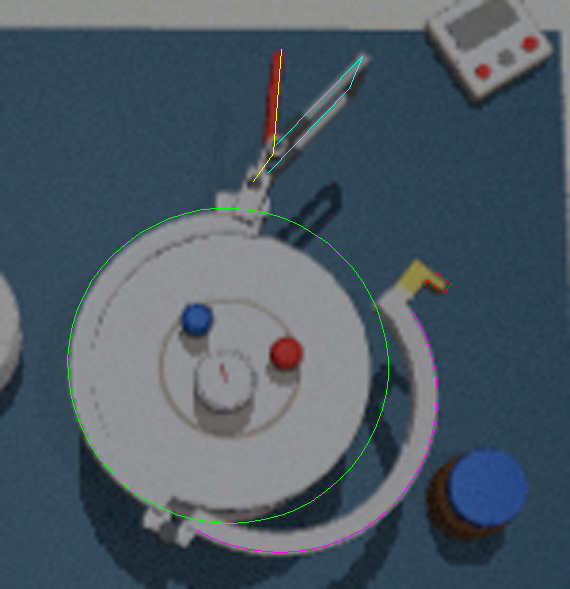

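```bash
cat > plan.py <<'E'
from h import *; from rig import bot
def axes(s): return R.from_rotvec(s['eef_rot']).as_matrix()
def show():
    s=bot.sense(); M=axes(s)
    print('t',round(s['clock'],2),'tcp',np.round(s['ee_pos'],4),'F',np.round(s['ft_force'],1),'w',round(s['gripper_width'],4),'q',np.round(s['joint_pos'],2))
    print('tool x',M[:,0].round(3),'y',M[:,1].round(3),'yaw_y',np.degrees(np.arctan2(M[1,1],M[0,1])).round(1))
    return s
def plan(target,yaw_y=None,n=5,way=None,s=None):
    """rows from the present pose to target (straight), tool x down, tool y at world angle yaw_y(deg, mod 180)"""
    s=s or bot.sense(); M=axes(s); p=np.array(s['ee_pos'])
    if yaw_y is None: G=M
    else:
        best=None
        for k in (0,180):
            a=np.radians(yaw_y+k); y=np.array([np.cos(a),np.sin(a),0]);x=np.array([0,0,-1.]);G_=np.c_[x,y,np.cross(x,y)]
            w=R.from_matrix(M.T@G_).as_rotvec()
            if best is None or np.linalg.norm(w)<np.linalg.norm(best[0]): best=(w,G_)
        G=best[1]
    W=R.from_matrix(M.T@G).as_rotvec(); D=np.array(target)-p
    print('need rows',max(np.linalg.norm(D)/.0417,np.degrees(np.linalg.norm(W))/7.16).round(2),'dist',np.linalg.norm(D).round(4),'deg',np.degrees(np.linalg.norm(W)).round(1))
    rows=[]
    for i in range(n):
        tr=M.T@(D/n)/.3; rt=W/n/(np.pi/2); rows.append((tr.round(4).tolist(),rt.round(4).tolist())); M=M@R.from_rotvec(W/n).as_matrix()
    for r in rows: print(r)
E
python3 - <<'E'
from plan import *
s=show(); p=np.load('p.npy'); m=model(p); T=cam(bot.capture('top'))
print('stain',back(T,[(421,274)],.075),'timer',back(T,[(424,155)],.018),'dish',back(T,[(280,232)],.061))
plan([.513,-.26,.17],-90,n=10)
E
```

```text
t 0.45 tcp [ 0.2562 -0.5147  0.1711] F [-0.5  0.3 -0.1] w 0.0941 q [-1.26  0.21  1.54 -0.    1.39 -0.15]
tool x [-0.  0. -1.] y [ 0.446 -0.895 -0.   ] yaw_y -63.5
stain [[ 0.46587902 -0.23394973  0.075     ]] timer [[ 0.76493775 -0.26133531  0.018     ]] dish [[0.56274336 0.08334196 0.061     ]]
need rows 8.67 dist 0.3617 deg 26.5
([0.0004, -0.0379, -0.1145], [0.0294, -0.0, 0.0])
([0.0004, -0.0431, -0.1126], [0.0294, -0.0, 0.0])
([0.0004, -0.0483, -0.1105], [0.0294, -0.0, 0.0])
([0.0004, -0.0533, -0.1081], [0.0294, -0.0, 0.0])
([0.0004, -0.0583, -0.1056], [0.0294, -0.0, 0.0])
([0.0004, -0.0631, -0.1028], [0.0294, -0.0, 0.0])
([0.0004, -0.0677, -0.0997], [0.0294, -0.0, 0.0])
([0.0004, -0.0723, -0.0965], [0.0294, -0.0, 0.0])
([0.0004, -0.0767, -0.0931], [0.0294, -0.0, 0.0])
([0.0004, -0.0809, -0.0894], [0.0294, -0.0, 0.0])
```

carry_out([
  {"travel": [0,-0.038,-0.1145],"rot": [0.0294,0,0]},
  {"travel": [0,-0.043,-0.1125],"rot": [0.0294,0,0]},
  {"travel": [0,-0.048,-0.1105],"rot": [0.0294,0,0]},
  {"travel": [0,-0.053,-0.108],"rot": [0.0294,0,0]},
  {"travel": [0,-0.058,-0.1055],"rot": [0.0294,0,0]},
], grip=1, grip_force=30)

```text
clock: 0.92
ee_pos: [0.3855, -0.3866, 0.1713]
eef_rot: [2.101, 0.24, -2.1]
ft_force: [0.5, 0.0, 1.0]
gripper_width: 0.0639
```

carry_out([
  {"travel": [0,-0.063,-0.103],"rot": [0.0294,0,0]},
  {"travel": [0,-0.068,-0.1],"rot": [0.0294,0,0]},
  {"travel": [0,-0.072,-0.0965],"rot": [0.0294,0,0]},
  {"travel": [0,-0.0767,-0.093],"rot": [0.0294,0,0]},
  {"travel": [0,-0.081,-0.0895],"rot": [0.0294,0,0]},
])

```text
clock: 1.33
ee_pos: [0.5143, -0.2589, 0.1714]
eef_rot: [-2.221, 0.003, 2.22]
ft_force: [0.4, -1.1, -0.3]
gripper_width: 0.0305
```

```bash
python3 - <<'E'
from plan import *
s=show(); c=bot.capture('wrist'); cv2.imwrite('pics/w1.png',c['image'][:,:,::-1])
c=bot.capture('top'); crop(c['image'],295,145,455,300,3.8,'t3.png')
plan([.513,-.245,.132],-90,n=5)
E
```

```text
t 1.33 tcp [ 0.5143 -0.2589  0.1714] F [ 0.4 -1.1 -0.3] w 0.0305 q [-0.62  0.21  1.54 -0.    1.39  0.96]
tool x [ 0. -0. -1.] y [-0.002 -1.     0.   ] yaw_y -90.1
need rows 0.98 dist 0.041 deg 0.3
([0.0262, -0.0075, 0.0022], [0.0007, -0.0002, 0.0002])
([0.0262, -0.0075, 0.0022], [0.0007, -0.0002, 0.0002])
([0.0262, -0.0075, 0.0022], [0.0007, -0.0002, 0.0002])
([0.0262, -0.0075, 0.0022], [0.0007, -0.0002, 0.0002])
([0.0262, -0.0075, 0.0022], [0.0007, -0.0002, 0.0002])
```

View pics/w1.png

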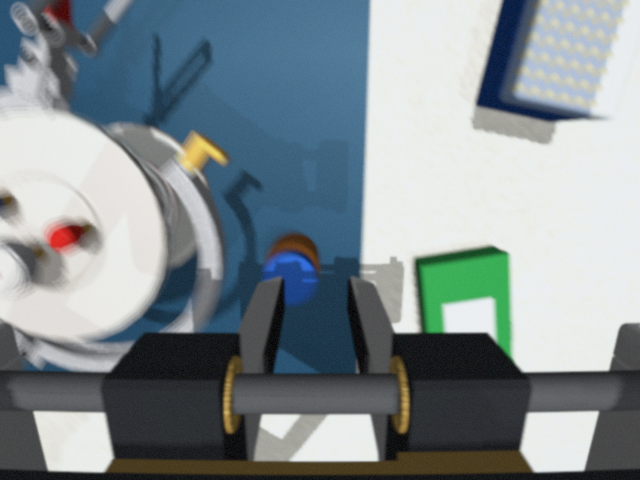

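View pics/t3.png

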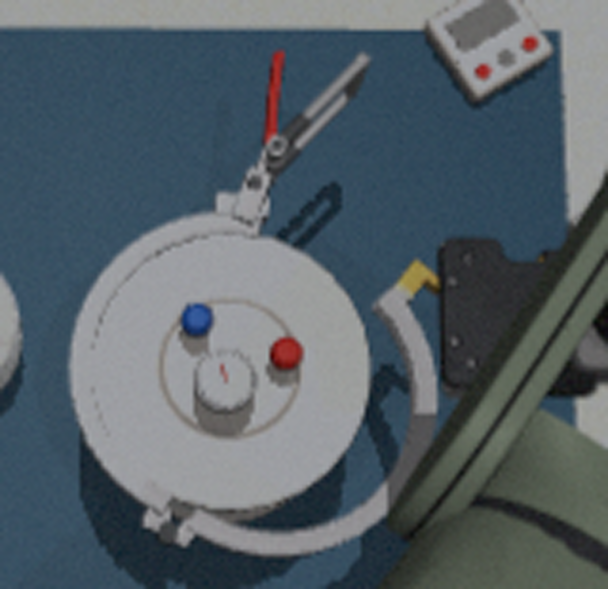

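The wrist view shows the fingers still closing, at about (265–365,330), outside the ring half. The keeper is at (203,150). I'll go down, then push.

carry_out([
  {"travel": [0.0262,0,0],"rot": [0,0,0]},
  {"travel": [0.0262,0,0],"rot": [0,0,0]},
  {"travel": [0.0262,0,0],"rot": [0,0,0]},
  {"travel": [0.0262,0,0],"rot": [0,0,0]},
  {"travel": [0.0262,0,0],"rot": [0,0,0]},
])

```text
clock: 1.85
ee_pos: [0.5119, -0.261, 0.1304]
eef_rot: [-2.219, 0.001, 2.221]
ft_force: [-0.5, -0.8, -0.8]
gripper_width: 0.0004
```

```bash
python3 - <<'E'
from plan import *
s=show()
p=np.load('p.npy')
for cl in [.318,.2,.12,.06,0,]:
    q=p.copy();q[3]=cl;m=model(q);print(cl,m['J'](m['side'],.13).round(4),'front ',m['J'](m['keeper'],.13).round(4))
E
```

```text
t 1.85 tcp [ 0.5119 -0.261   0.1304] F [-0.5 -0.8 -0.8] w 0.0004 q [-0.62  0.24  1.58 -0.    1.32  0.95]
tool x [-0.001  0.001 -1.   ] y [-0.002 -1.    -0.001] yaw_y -90.1
0.318 [ 0.513  -0.1985  0.13  ] front  [ 0.5704 -0.1963  0.13  ]
0.2 [ 0.5303 -0.1885  0.13  ] front  [ 0.587  -0.1796  0.13  ]
0.12 [ 0.5413 -0.1806  0.13  ] front  [ 0.5971 -0.1671  0.13  ]
0.06 [ 0.5492 -0.174   0.13  ] front  [ 0.604  -0.1573  0.13  ]
0 [ 0.5566 -0.1671  0.13  ] front  [ 0.6103 -0.1471  0.13  ]
```

carry_out([
  {"travel": [0,-0.03,-0.01],"rot": [0,0,0]},
  {"travel": [0,-0.03,-0.01],"rot": [0,0,0]},
  {"travel": [0,-0.03,-0.01],"rot": [0,0,0]},
  {"travel": [0,-0.03,-0.01],"rot": [0,0,0]},
  {"travel": [0,-0.03,-0.01],"rot": [0,0,0]},
])

```text
clock: 2.27
ee_pos: [0.529, -0.2142, 0.1325]
eef_rot: [2.222, 0.0, -2.22]
ft_force: [0.1, -0.5, -0.0]
gripper_width: 0.0007
```

carry_out([
  {"travel": [0,-0.016,-0.016],"rot": [0,0,0]},
  {"travel": [0,-0.016,-0.016],"rot": [0,0,0]},
  {"travel": [0,-0.016,-0.016],"rot": [0,0,0]},
  {"travel": [0,-0.016,-0.016],"rot": [0,0,0]},
  {"travel": [0,-0.016,-0.016],"rot": [0,0,0]},
])

```text
clock: 2.68
ee_pos: [0.5528, -0.1909, 0.1319]
eef_rot: [2.221, -0.0, -2.221]
ft_force: [0.4, -0.2, -0.3]
gripper_width: 0.0002
```

```bash
python3 - <<'E'
from plan import *
s=show(); c=bot.capture('wrist'); cv2.imwrite('pics/w2.png',c['image'][:,:,::-1])
c=bot.capture('top'); crop(c['image'],295,145,455,300,3.8,'t4.png')
E
```

```text
t 2.68 tcp [ 0.5528 -0.1909  0.1319] F [ 0.4 -0.2 -0.3] w 0.0002 q [-0.48  0.26  1.56 -0.    1.32  1.09]
tool x [ 0. -0. -1.] y [-0. -1.  0.] yaw_y -90.0
```

View pics/w2.png

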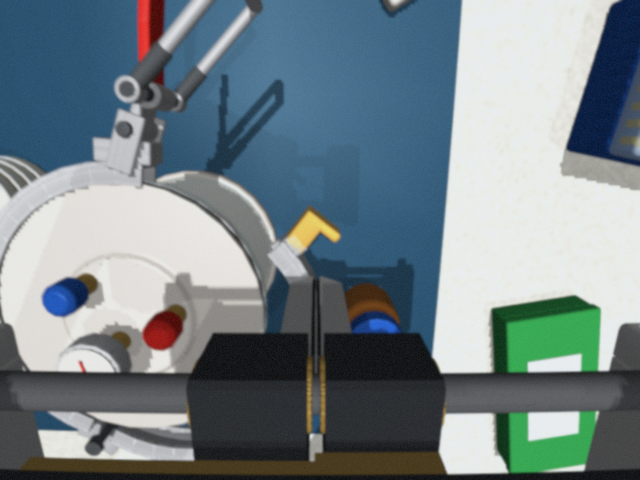

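View pics/t4.png

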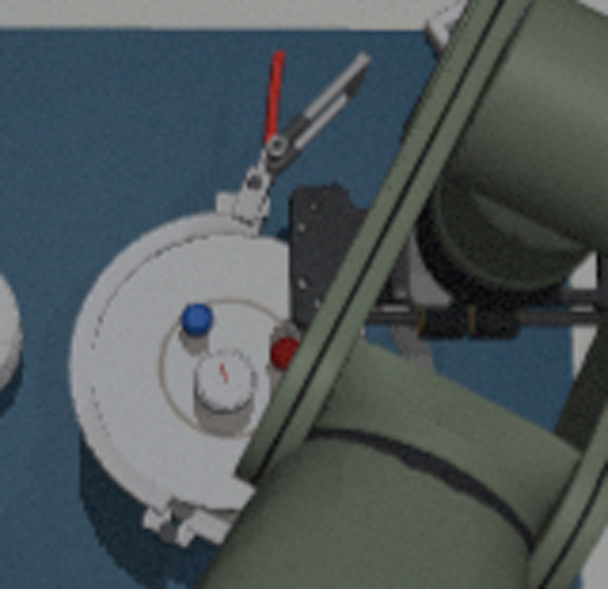

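The half sits against the fingers, with the keeper at (320,222) px, and it is still open. I'll keep pushing.

carry_out([
  {"travel": [0,-0.012,-0.003],"rot": [0,0,0]},
  {"travel": [0,-0.012,-0.003],"rot": [0,0,0]},
  {"travel": [0,-0.012,-0.003],"rot": [0,0,0]},
  {"travel": [0,-0.012,-0.003],"rot": [0,0,0]},
  {"travel": [0,0,0],"rot": [0,0,0]},
])

```text
clock: 3.2
ee_pos: [0.5558, -0.1762, 0.1319]
eef_rot: [2.221, 0.001, -2.221]
ft_force: [0.4, -0.4, -0.2]
gripper_width: 0.0004
```

```bash
python3 - <<'E'
from plan import *
s=show(); c=bot.capture('wrist'); cv2.imwrite('pics/w3.png',c['image'][:,:,::-1])
E
```

```text
t 3.2 tcp [ 0.5558 -0.1762  0.1319] F [ 0.4 -0.4 -0.2] w 0.0004 q [-0.46  0.26  1.56  0.    1.32  1.11]
tool x [ 0.  0. -1.] y [ 0. -1. -0.] yaw_y -90.0
```

View pics/w3.png

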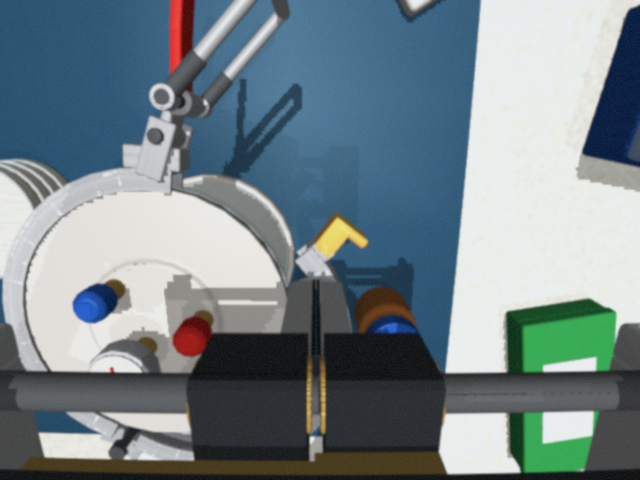

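```bash
python3 - <<'E'
from plan import *
s=show(); c=bot.capture('wrist'); C=cam(c,s)
print(back(C,[(338,216),(367,243)],.144), proj(C,[s['ee_pos']]))
s2=dict(s); s2['ee_pos']=np.array([.5528,-.1909,.1319]); C2=cam(c,s2)
print(back(C2,[(311,210),(340,238)],.144))
p=np.load('p.npy')
for cl in (.318,.33,.25): q=p.copy();q[3]=cl;m=model(q);print(cl,m['J'](m['H']([.110,-.0225]),0),m['J'](m['H']([.110,-.037]),0))
im=c['image'][:,:,::-1].copy()
m=model(p)
for cl in (.318,):
    q=p.copy();q[3]=cl;m=model(q)
    for r,col in ((.089,(255,0,255)),(.075,(0,255,0))):
        pts=proj(C,[m['J'](m['H']([r*np.cos(a),r*np.sin(a)]),.145) for a in np.linspace(-2.5,-.35,40)]).astype(int)
        cv2.polylines(im,[pts.reshape(-1,1,2)],False,col,1)
cv2.imwrite('pics/w3b.png',im)
E
```

```text
t 3.25 tcp [ 0.5557 -0.1765  0.1318] F [ 0.6  0.9 -0.3] w 0.0003 q [-0.46  0.26  1.56  0.    1.32  1.11]
tool x [-0.  0. -1.] y [ 0. -1. -0.] yaw_y -90.0
[[ 0.59201314 -0.18778502  0.144     ]
 [ 0.57711476 -0.20382524  0.144     ]] [[316.63234848 272.72173364]]
[[ 0.5923117  -0.18776084  0.144     ]
 [ 0.5769733  -0.20346789  0.144     ]]
0.318 [ 0.58284199 -0.19691785  0.        ] [ 0.57360678 -0.20809643  0.        ]
0.33 [ 0.58103364 -0.19865931  0.        ] [ 0.57166495 -0.20972627  0.        ]
0.25 [ 0.59268467 -0.18664958  0.        ] [ 0.58423036 -0.19842984  0.        ]
```

View pics/w3b.png

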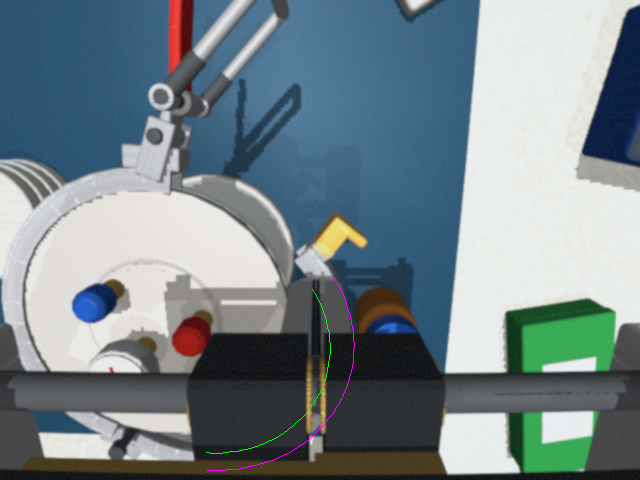

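```bash
python3 - <<'E'
from plan import *
s=bot.sense(); c=bot.capture('wrist'); C=cam(c,s); ct=bot.capture('top');T=cam(ct)
p=np.load('p.npy')
im=c['image'][:,:,::-1].copy(); im=cv2.resize(im[100:400,100:460],None,fx=2.2,fy=2.2,interpolation=cv2.INTER_CUBIC)
def ln(C,im,P,col,off,k):
    q=((proj(C,P)-off)*k).astype(int); cv2.polylines(im,[q.reshape(-1,1,2)],False,col,1)
def draw(C,im,off,k,cl):
    q=p.copy();q[3]=cl;m=model(q);J=m['J']
    for r in (.089,): ln(C,im,[J(m['H']([r*np.cos(a),r*np.sin(a)]),.145) for a in np.linspace(-2.5,-.35,40)],(255,0,255),off,k)
    ln(C,im,[J([.089*np.cos(a),.089*np.sin(a)],.145) for a in np.linspace(0,6.3,60)],(0,255,0),off,k)
    ln(C,im,[J(m['H'](q),.144) for q in [(.1,-.026),(.104,-.026),(.104,-.037),(.11,-.037),(.11,-.026)]],(0,0,255),off,k)
    ln(C,im,[J(m['piv'],.147),J(m['pin'],.167),J(m['end'],.165)],(255,255,0),off,k)
draw(C,im,[100,100],2.2,.27); cv2.imwrite('pics/w3c.png',im)
im=cv2.resize(ct['image'][145:300,295:455,::-1],None,fx=3.8,fy=3.8,interpolation=cv2.INTER_CUBIC); draw(T,im,[295,145],3.8,.27); cv2.imwrite('pics/t5.png',im)
E
```

```text
(no output)
```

View pics/w3c.png

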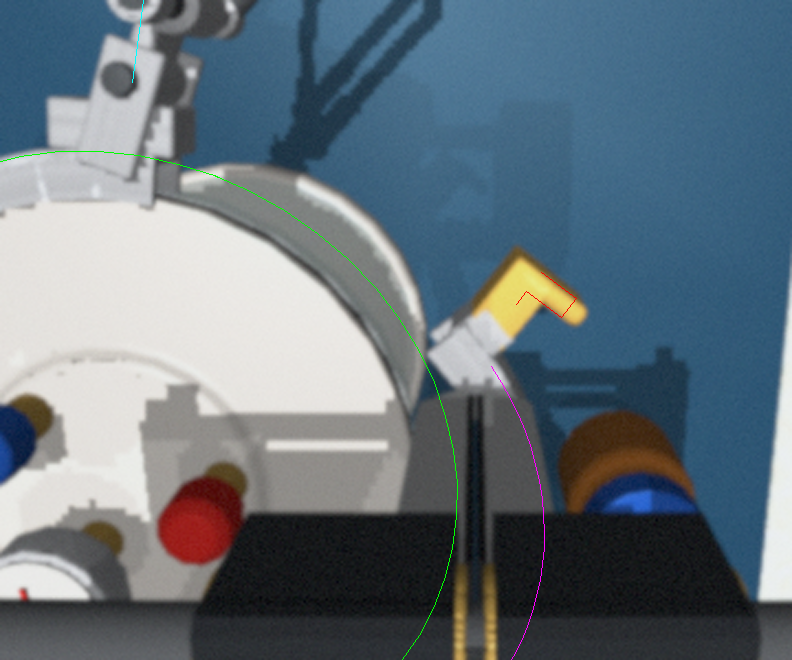

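View pics/t5.png

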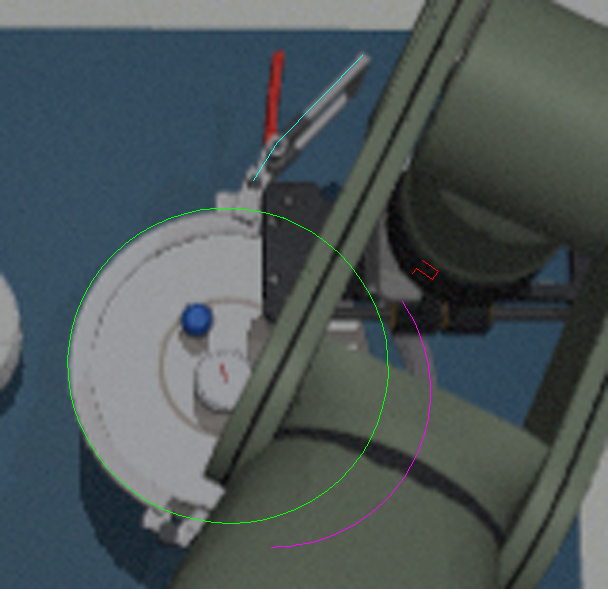

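```bash
python3 - <<'E'
from plan import *
c=bot.capture('side'); crop(c['image'],270,170,430,310,4.5,'s3.png')
C=cam(c);s=bot.sense();print((proj(C,[s['ee_pos']])-[270,170])*4.5)
E
```

```text
[[397.72789462 455.32240228]]
```

View pics/s3.png

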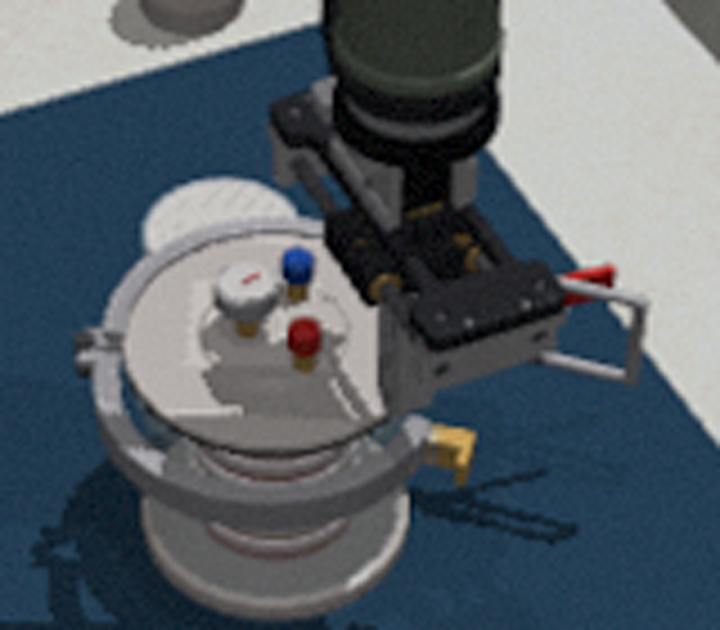

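```bash
python3 - <<'E'
from plan import *
c=bot.capture('side'); crop(c['image'],325,215,395,275,10,'s4.png')
C=cam(c);s=bot.sense()
for dz in (0,.02,.04): 
  for o in ([0,0],[.008,-.0125],[-.008,-.0125],[.008,.0125],[-.008,.0125]): print(dz,o,((proj(C,[np.array(s['ee_pos'])+[*o,dz]])-[325,215])*10).round())
p=np.load('p.npy'); print(-C[2].T@C[3])
E
```

```text
0 [0, 0] [[334. 562.]]
0 [0.008, -0.0125] [[391. 588.]]
0 [-0.008, -0.0125] [[326. 610.]]
0 [0.008, 0.0125] [[341. 515.]]
0 [-0.008, 0.0125] [[278. 536.]]
0.02 [0, 0] [[336. 501.]]
0.02 [0.008, -0.0125] [[394. 527.]]
0.02 [-0.008, -0.0125] [[329. 549.]]
0.02 [0.008, 0.0125] [[344. 453.]]
0.02 [-0.008, 0.0125] [[280. 475.]]
0.04 [0, 0] [[339. 439.]]
0.04 [0.008, -0.0125] [[397. 465.]]
0.04 [-0.008, -0.0125] [[331. 487.]]
0.04 [0.008, 0.0125] [[346. 391.]]
0.04 [-0.008, 0.0125] [[282. 413.]]
[ 0.12442521 -0.99195572  1.1251462 ]
```

View pics/s4.png

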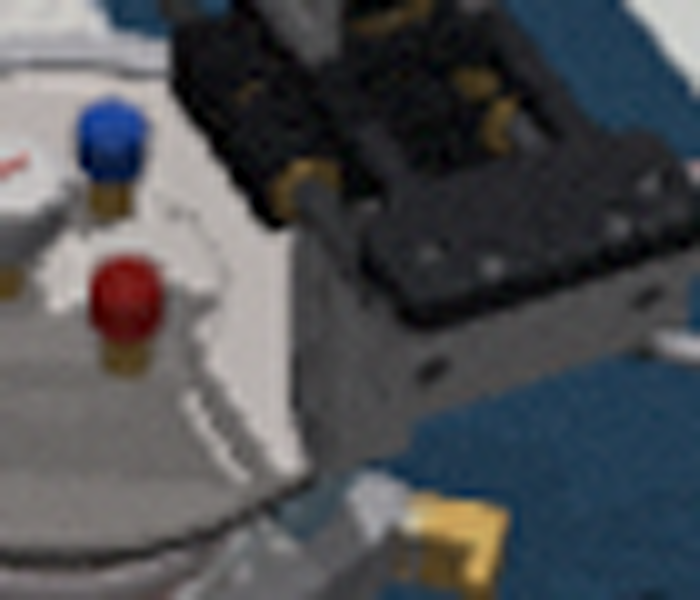

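```bash
python3 - <<'E'
from plan import *
c=bot.capture('side');C=cam(c)
a=np.radians(-63.5);y=np.array([np.cos(a),np.sin(a),0]);z=np.array([-y[1]*-1*-1,0,0])
im=cv2.imread('pics/side0.png')
P=np.array([.256,-.5145,.171])
for o in (.047,-.047,0): 
    q=proj(C,[P+o*y])[0]; print(o,q); cv2.circle(im,tuple(int(v) for v in q),2,(0,255,255),-1)
    q=proj(C,[P+o*y+[0,0,.097]])[0]; cv2.circle(im,tuple(int(v) for v in q),2,(255,0,255),-1)
cv2.imwrite('pics/s5.png',cv2.resize(im[330:480,200:400],None,fx=4,fy=4,interpolation=cv2.INTER_CUBIC))
E
```

```text
0.047 [309.21140081 458.21895571]
-0.047 [268.22369903 425.45338596]
0 [288.28089021 441.49768832]
```

View pics/s5.png

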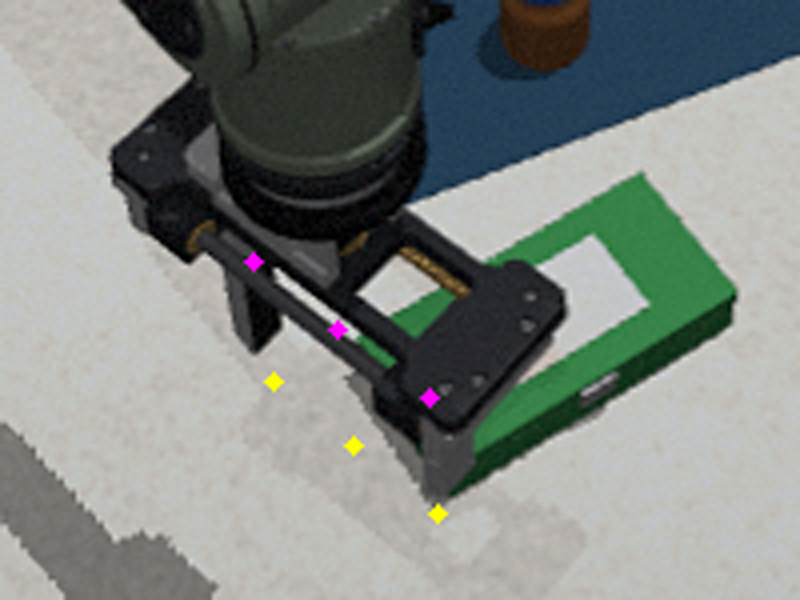

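```bash
python3 - <<'E'
from plan import *
c=bot.capture('wrist')
Tc=np.linalg.inv(np.array(c['tool_from_camera']))
K=np.array([[c['fx'],0,c['cx']],[0,c['fy'],c['cy']],[0,0,1.]]);d=np.array([c['k1'],0,0,0.])
def pt(P): return cv2.projectPoints(np.array(P,float).reshape(-1,1,3),cv2.Rodrigues(Tc[:3,:3])[0],Tc[:3,3],K,d)[0].reshape(-1,2).round()
for x in (0,-.01,-.02,-.03,-.04): print(x,pt([[x,-.047,-.008],[x,.047,-.008],[x,-.047,.008]]).tolist())
im=c['image'][230:350,260:380,::-1]; cv2.imwrite('pics/w4.png',cv2.resize(im,None,fx=5,fy=5,interpolation=cv2.INTER_CUBIC))
s=bot.sense();C=cam(c,s)
im=cv2.imread('pics/w0.png') if 0 else cv2.imread('pics/wrist0.png')[230:380,150:480]; cv2.imwrite('pics/w5.png',cv2.resize(im,None,fx=2.4,fy=2.4,interpolation=cv2.INTER_CUBIC))
E
```

```text
0 [[236.0, 260.0], [397.0, 260.0], [238.0, 285.0]]
-0.01 [[233.0, 265.0], [401.0, 265.0], [234.0, 292.0]]
-0.02 [[229.0, 271.0], [405.0, 271.0], [230.0, 299.0]]
-0.03 [[224.0, 277.0], [409.0, 277.0], [226.0, 306.0]]
-0.04 [[220.0, 284.0], [414.0, 285.0], [222.0, 315.0]]
```

View pics/w4.png

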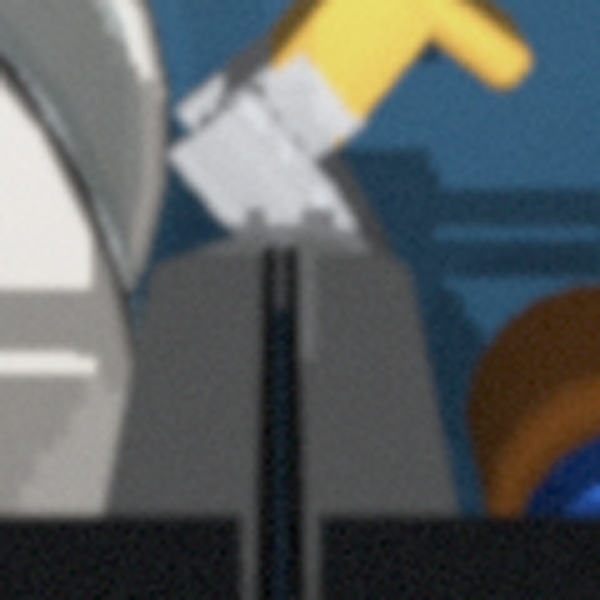

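View pics/w5.png

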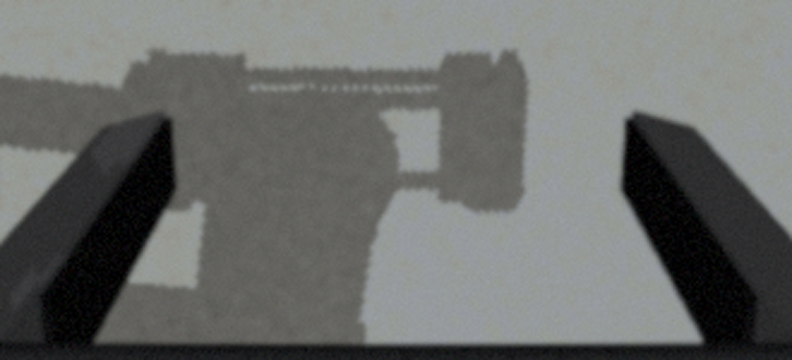

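The half has not moved since the start: its keeper is in the same side-view pixel, and I saw no contact force. Both cameras show the real fingertips about 31–38 mm short of the stated TCP. In the wrist view the tips are at (221,278) and (411,280), where a TCP-level tip would be at about (236,260) and (397,260). The fingers therefore passed over the ring, and I'll allow for this offset. Next I back out, lower, and push again.

carry_out([
  {"travel": [0,0.044,0.017],"rot": [0,0,0]},
  {"travel": [0,0.044,0.017],"rot": [0,0,0]},
  {"travel": [0,0.044,0.017],"rot": [0,0,0]},
  {"travel": [0,0.044,0.017],"rot": [0,0,0]},
  {"travel": [0,0.044,0.017],"rot": [0,0,0]},
])

```text
clock: 4.02
ee_pos: [0.5294, -0.2449, 0.1319]
eef_rot: [-2.221, 0.002, 2.221]
ft_force: [-0.9, 0.1, -0.1]
gripper_width: 0.0005
```

carry_out([
  {"travel": [0.022,0,0],"rot": [0,0,0]},
  {"travel": [0.022,0,0],"rot": [0,0,0]},
  {"travel": [0.022,0,0],"rot": [0,0,0]},
  {"travel": [0.022,0,0],"rot": [0,0,0]},
  {"travel": [0.022,0,0],"rot": [0,0,0]},
])

```text
clock: 4.43
ee_pos: [0.53, -0.242, 0.0976]
eef_rot: [-2.22, -0.002, 2.223]
ft_force: [-0.7, -0.7, -0.9]
gripper_width: 0.0002
```

```bash
python3 - <<'E'
from plan import *
s=show(); c=bot.capture('side'); C=cam(c);crop(c['image'],290,200,420,310,6,'s6.png')
for dz in (0,.025,.03,.035,.04): 
  print(dz,[((proj(C,[np.array(s['ee_pos'])+[*o,dz]])-[290,200])*6).round()[0].tolist() for o in ([0,0],[.008,-.0125],[-.008,-.0125],[.008,.0125],[-.008,.0125])])
E
```

```text
t 4.43 tcp [ 0.53   -0.242   0.0976] F [-0.7 -0.7 -0.9] w 0.0002 q [-0.58  0.29  1.59  0.    1.26  0.99]
tool x [-0.001  0.001 -1.   ] y [ 0.001 -1.    -0.001] yaw_y -90.0
0 [[423.0, 630.0], [458.0, 647.0], [418.0, 661.0], [427.0, 599.0], [389.0, 613.0]]
0.025 [[425.0, 586.0], [460.0, 603.0], [420.0, 617.0], [429.0, 555.0], [390.0, 569.0]]
0.03 [[425.0, 577.0], [461.0, 594.0], [421.0, 608.0], [430.0, 546.0], [390.0, 560.0]]
0.035 [[426.0, 568.0], [461.0, 585.0], [421.0, 599.0], [430.0, 537.0], [391.0, 551.0]]
0.04 [[426.0, 559.0], [462.0, 576.0], [422.0, 590.0], [431.0, 528.0], [391.0, 542.0]]
```

View pics/s6.png

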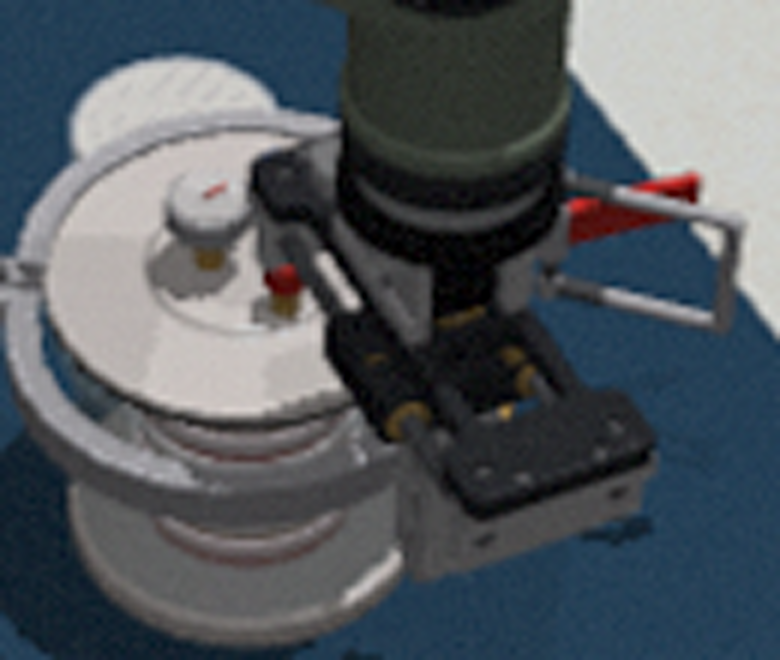

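Seen from the side, the shut fingers hang just outside the ring with their tips at about (420,580) px. I'll go 6 mm lower and push.

carry_out([
  {"travel": [0.01,-0.02,0],"rot": [0,0,0]},
  {"travel": [0.01,-0.02,0],"rot": [0,0,0]},
  {"travel": [0,-0.02,0],"rot": [0,0,0]},
  {"travel": [0,-0.02,0],"rot": [0,0,0]},
  {"travel": [0,-0.02,-0.01],"rot": [0,0,0]},
])

```text
clock: 4.9
ee_pos: [0.5332, -0.212, 0.0931]
eef_rot: [2.221, 0.0, -2.221]
ft_force: [0.1, -0.2, 0.7]
gripper_width: 0.0007
```

carry_out([
  {"travel": [0,-0.01,-0.01],"rot": [0,0,0]},
  {"travel": [0,-0.01,-0.01],"rot": [0,0,0]},
  {"travel": [0,-0.01,-0.01],"rot": [0,0,0]},
  {"travel": [0,-0.01,-0.01],"rot": [0,0,0]},
  {"travel": [0,-0.01,-0.01],"rot": [0,0,0]},
])

```text
clock: 5.32
ee_pos: [0.5501, -0.1995, 0.0935]
eef_rot: [2.224, -0.004, -2.216]
ft_force: [2.8, -6.2, -2.7]
gripper_width: 0.0006
```

```bash
python3 - <<'E'
from plan import *
s=show(); c=bot.capture('wrist'); cv2.imwrite('pics/w6.png',c['image'][:,:,::-1])
E
```

```text
t 5.32 tcp [ 0.5501 -0.1995  0.0935] F [ 2.8 -6.2 -2.7] w 0.0006 q [-0.49  0.3   1.6  -0.    1.24  1.08]
tool x [ 0.003 -0.004 -1.   ] y [-0.    -1.     0.004] yaw_y -90.0
```

View pics/w6.png

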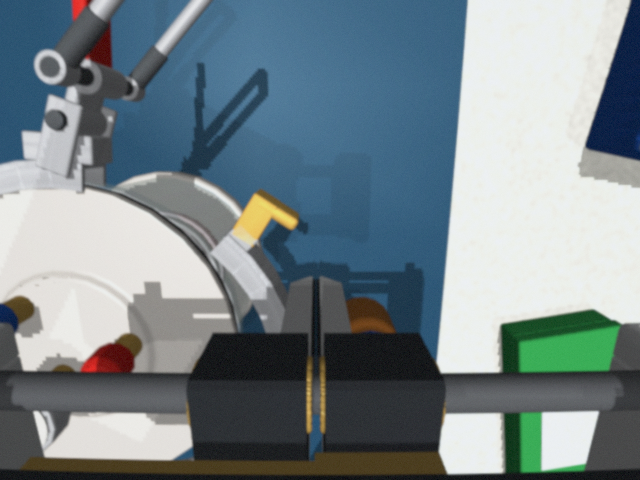

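Now it has contact, about 6 N, and the half is swinging in. I'll continue.

carry_out([
  {"travel": [0,-0.012,-0.006],"rot": [0,0,0]},
  {"travel": [0,-0.012,-0.006],"rot": [0,0,0]},
  {"travel": [0,-0.012,-0.006],"rot": [0,0,0]},
  {"travel": [0,-0.012,-0.006],"rot": [0,0,0]},
  {"travel": [0,-0.012,-0.006],"rot": [0,0,0]},
])

```text
clock: 5.78
ee_pos: [0.5645, -0.1875, 0.0942]
eef_rot: [2.232, -0.017, -2.197]
ft_force: [15.3, -17.2, -14.1]
gripper_width: 0.0006
```

```bash
python3 - <<'E'
from plan import *
s=show(); c=bot.capture('wrist'); cv2.imwrite('pics/w7.png',c['image'][:,:,::-1])
E
```

```text
t 5.78 tcp [ 0.5645 -0.1875  0.0942] F [ 15.3 -17.2 -14.1] w 0.0006 q [-0.46  0.3   1.59 -0.01  1.23  1.11]
tool x [ 0.016 -0.014 -1.   ] y [-0.001 -1.     0.014] yaw_y -90.1
```

View pics/w7.png

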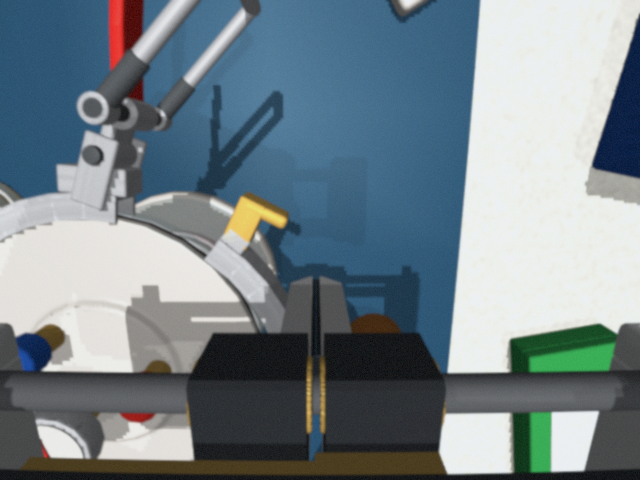

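```bash
python3 - <<'E'
from plan import *
s=bot.sense(); c=bot.capture('wrist'); C=cam(c,s)
print(back(C,[(247,195),(287,222)],.144)[:,:2])
# pivot check
print(back(C,[(93,155)],.147),back(C,[(93,106)],.168))
p=np.load('p.npy')
for cl in (.1,.05,0): q=p.copy();q[3]=cl;m=model(q);print(cl,m['J'](m['H']([.110,-.0225]),0)[:2],m['J'](m['H']([.110,-.037]),0)[:2])
print(m['J'](m['piv'],0),m['J'](m['pin'],0))
E
```

```text
[[ 0.61684748 -0.15604571]
 [ 0.6049891  -0.17303785]]
[[ 0.63409002 -0.09328602  0.147     ]] [[ 0.65124215 -0.10708039  0.168     ]]
0.1 [ 0.61178934 -0.16179004] [ 0.60519039 -0.17470142]
0.05 [ 0.61730308 -0.15290175] [ 0.61135767 -0.16612681]
0 [ 0.62236569 -0.14374901] [ 0.61708869 -0.15725468]
[ 0.63276852 -0.09789019  0.        ] [ 0.6490926  -0.10944546  0.        ]
```

```bash
python3 - <<'E'
from plan import *
s=bot.sense(); p=np.load('p.npy')
for n,b,k in (('side',(290,190,420,300),6),('top',(295,145,445,300),3.8)):
    c=bot.capture(n); C=cam(c); im=cv2.resize(c['image'][b[1]:b[3],b[0]:b[2],::-1],None,fx=k,fy=k,interpolation=cv2.INTER_CUBIC)
    for cl,col in ((0,(0,0,255)),(.08,(255,0,255))):
        q=p.copy();q[3]=cl;m=model(q)
        P=[m['J'](m['H'](a),.144) for a in [(.1,-.026),(.104,-.026),(.104,-.037),(.11,-.037),(.11,-.0225)]]
        cv2.polylines(im,[((proj(C,P)-[b[0],b[1]])*k).astype(int).reshape(-1,1,2)],False,col,1)
        P=[m['J'](m['H']([.089*np.cos(a),.089*np.sin(a)]),.145) for a in np.linspace(-2.5,-.35,40)]
        cv2.polylines(im,[((proj(C,P)-[b[0],b[1]])*k).astype(int).reshape(-1,1,2)],False,col,1)
    cv2.imwrite(f'pics/{n}7.png',im)
E
```

```text
(no output)
```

View pics/side7.png

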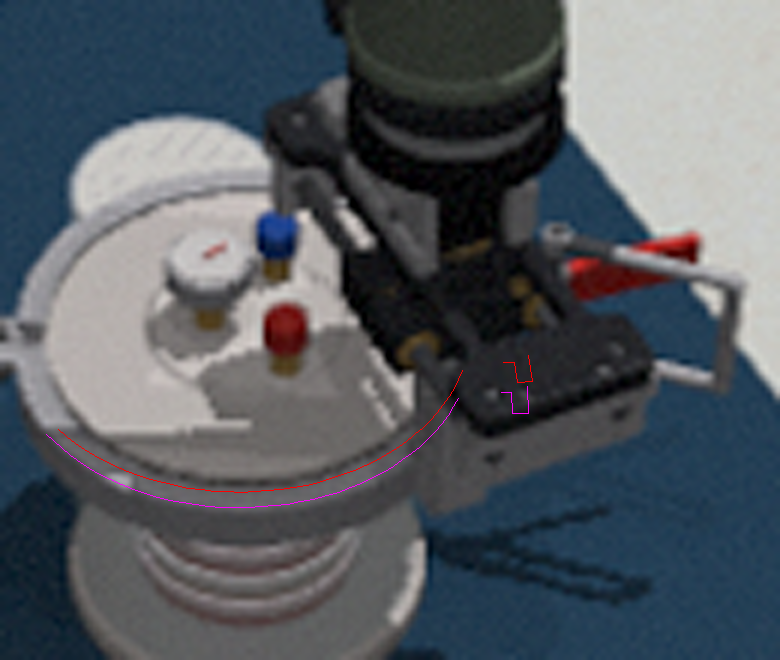

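View pics/top7.png

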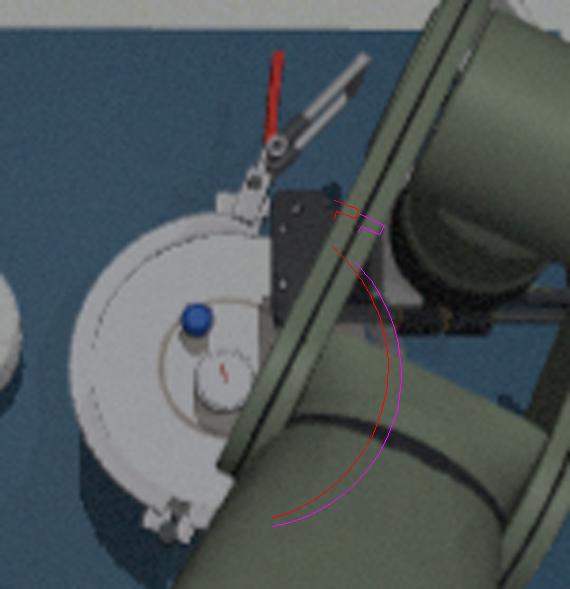

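The half is at about 0.08 rad. The contact force is skewed by drag, because the finger lags the ring's motion in x. I'll push more along the tangent.

carry_out([
  {"travel": [0,-0.004,-0.012],"rot": [0,0,0]},
  {"travel": [0,-0.004,-0.012],"rot": [0,0,0]},
  {"travel": [0,-0.004,-0.012],"rot": [0,0,0]},
  {"travel": [0,-0.004,-0.012],"rot": [0,0,0]},
  {"travel": [0,-0.004,-0.012],"rot": [0,0,0]},
])

```text
clock: 6.4
ee_pos: [0.5768, -0.1749, 0.0935]
eef_rot: [2.224, -0.002, -2.219]
ft_force: [1.3, -1.3, 0.4]
gripper_width: 0.0004
```

```bash
python3 - <<'E'
from plan import *
s=show(); c=bot.capture('wrist'); cv2.imwrite('pics/w8.png',c['image'][:,:,::-1]);
p=np.load('p.npy')
for n,b,k in (('side',(290,190,420,300),6),):
    c=bot.capture(n); C=cam(c); im=cv2.resize(c['image'][b[1]:b[3],b[0]:b[2],::-1],None,fx=k,fy=k,interpolation=cv2.INTER_CUBIC)
    for cl,col in ((0,(0,0,255)),(.08,(255,0,255))):
        q=p.copy();q[3]=cl;m=model(q)
        P=[m['J'](m['H']([.089*np.cos(a),.089*np.sin(a)]),.145) for a in np.linspace(-2.5,-.35,40)]
        cv2.polylines(im,[((proj(C,P)-[b[0],b[1]])*k).astype(int).reshape(-1,1,2)],False,col,1)
    cv2.imwrite(f'pics/{n}8.png',im)
E
```

```text
t 6.4 tcp [ 0.5768 -0.1749  0.0935] F [ 1.3 -1.3  0.4] w 0.0004 q [-0.44  0.33  1.55 -0.    1.26  1.13]
tool x [ 0.002 -0.001 -1.   ] y [-0.001 -1.     0.001] yaw_y -90.1
```

View pics/w8.png

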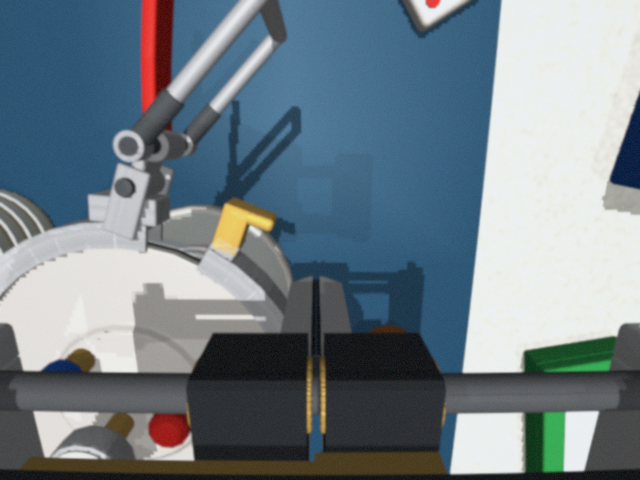

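View pics/side8.png

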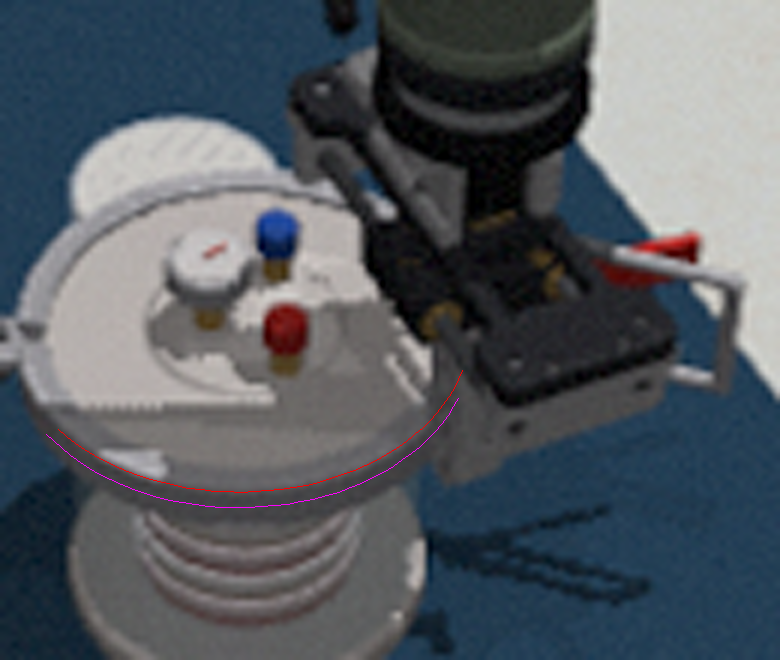

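```bash
python3 - <<'E'
from plan import *
s=bot.sense(); c=bot.capture('wrist'); C=cam(c,s)
k=back(C,[(236,199),(276,221),(275,228)],.144)[:,:2]; print(k)
print(back(C,[(124,187)],.147),back(C,[(128,146)],.168), proj(C,[[.6327,-.098,.147]]))
p=np.load('p.npy')
for cl in (.1,.05,0): q=p.copy();q[3]=cl;m=model(q);print(cl,m['J'](m['H']([.110,-.0225]),0)[:2],m['J'](m['H']([.110,-.037]),0)[:2])
E
```

```text
[[ 0.62786421 -0.13952583]
 [ 0.61826697 -0.1564403 ]
 [ 0.61515542 -0.15592777]]
[[ 0.63344157 -0.09315336  0.147     ]] [[ 0.65033934 -0.10684222  0.168     ]] [[135.56804982 188.72657284]]
0.1 [ 0.61178934 -0.16179004] [ 0.60519039 -0.17470142]
0.05 [ 0.61730308 -0.15290175] [ 0.61135767 -0.16612681]
0 [ 0.62236569 -0.14374901] [ 0.61708869 -0.15725468]
```

carry_out([
  {"travel": [0,-0.012,-0.008],"rot": [0,0,0]},
  {"travel": [0,-0.012,-0.008],"rot": [0,0,0]},
  {"travel": [0,0,0],"rot": [0,0,0]},
  {"travel": [0,0,0],"rot": [0,0,0]},
  {"travel": [0,0,0],"rot": [0,0,0]},
])

```text
clock: 6.97
ee_pos: [0.5796, -0.1728, 0.0937]
eef_rot: [2.216, -0.012, -2.216]
ft_force: [-0.3, -15.3, 0.5]
gripper_width: 0.0007
```

carry_out([
  {"travel": [0,0.03,0],"rot": [0,0,0]},
  {"travel": [0,0.03,0],"rot": [0,0,0]},
  {"travel": [0,0.03,0],"rot": [0,0,0]},
  {"travel": [-0.1,0.02,0],"rot": [0,0,0]},
  {"travel": [-0.13,0.0,0],"rot": [0,0,0]},
])

```text
clock: 7.38
ee_pos: [0.5757, -0.1985, 0.1571]
eef_rot: [-2.205, -0.005, 2.23]
ft_force: [0.0, -0.2, 0.0]
gripper_width: 0.0005
```

```bash
python3 - <<'E'
from plan import *
s=show(); c=bot.capture('wrist'); cv2.imwrite('pics/w9.png',c['image'][:,:,::-1]);
E
```

```text
t 7.38 tcp [ 0.5757 -0.1985  0.1571] F [ 0.  -0.2  0. ] w 0.0005 q [-0.47  0.3   1.46  0.    1.4   1.1 ]
tool x [-0.011  0.006 -1.   ] y [-0.001 -1.    -0.006] yaw_y -90.1
```

View pics/w9.png

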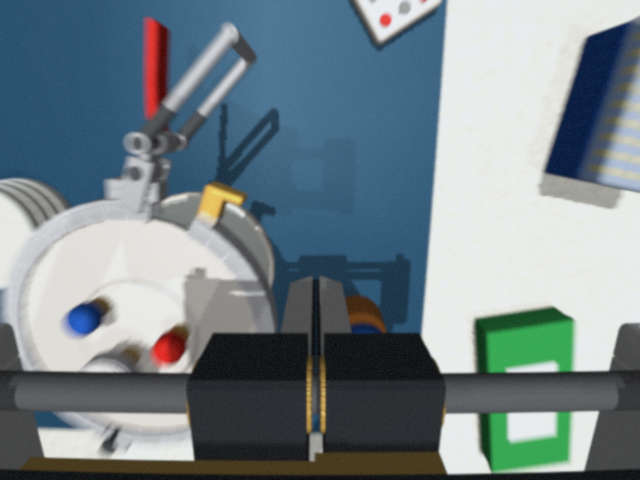

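The clamp half is shut: it took about 15 N against the lid, and the keeper is at (215,200) px. Next I turn the jaws across the loop and go above its bar.

```bash
python3 - <<'E'
from plan import *
s=show()
# forced CCW rotation of 136.6 deg, 20 rows, straight line
M=axes(s);D=np.array([.7006,-.1583,.185])-s['ee_pos'];n=20
W=np.array([-np.radians(136.6),0,0])
for i in range(n):
    print(i,(M.T@(D/n)/.3).round(4),(W/n/(np.pi/2)).round(4)); M=M@R.from_rotvec(W/n).as_matrix()
E
```

```text
t 7.43 tcp [ 0.5829 -0.2014  0.1698] F [ 2.2 -1.7  5.1] w 0.0005 q [-0.47  0.29  1.44  0.    1.4   1.1 ]
tool x [ 0.008 -0.003 -1.   ] y [-0.001 -1.     0.003] yaw_y -90.0
0 [-0.0024 -0.0072 -0.0196] [-0.0759  0.      0.    ]
1 [-0.0024 -0.0048 -0.0203] [-0.0759  0.      0.    ]
2 [-0.0024 -0.0024 -0.0208] [-0.0759  0.      0.    ]
3 [-0.0024  0.0001 -0.0209] [-0.0759  0.      0.    ]
4 [-0.0024  0.0026 -0.0207] [-0.0759  0.      0.    ]
5 [-0.0024  0.0051 -0.0203] [-0.0759  0.      0.    ]
6 [-0.0024  0.0074 -0.0195] [-0.0759  0.      0.    ]
7 [-0.0024  0.0097 -0.0185] [-0.0759  0.      0.    ]
8 [-0.0024  0.0118 -0.0172] [-0.0759  0.      0.    ]
9 [-0.0024  0.0138 -0.0157] [-0.0759  0.      0.    ]
10 [-0.0024  0.0156 -0.0139] [-0.0759  0.      0.    ]
11 [-0.0024  0.0171 -0.012 ] [-0.0759  0.      0.    ]
12 [-0.0024  0.0184 -0.0099] [-0.0759  0.      0.    ]
13 [-0.0024  0.0195 -0.0076] [-0.0759  0.      0.    ]
14 [-0.0024  0.0202 -0.0052] [-0.0759  0.      0.    ]
15 [-0.0024  0.0207 -0.0028] [-0.0759  0.      0.    ]
16 [-0.0024  0.0209 -0.0003] [-0.0759  0.      0.    ]
17 [-0.0024  0.0208  0.0022] [-0.0759  0.      0.    ]
18 [-0.0024  0.0204  0.0046] [-0.0759  0.      0.    ]
19 [-0.0024  0.0197  0.007 ] [-0.0759  0.      0.    ]
```

carry_out([
  {"travel": [-0.01,-0.007,-0.02],"rot": [-0.0759,0,0]},
  {"travel": [-0.01,-0.005,-0.02],"rot": [-0.0759,0,0]},
  {"travel": [-0.01,-0.002,-0.021],"rot": [-0.0759,0,0]},
  {"travel": [-0.01,0,-0.021],"rot": [-0.0759,0,0]},
  {"travel": [-0.01,0.003,-0.021],"rot": [-0.0759,0,0]},
], grip=0.15)

```text
clock: 7.85
ee_pos: [0.6095, -0.1883, 0.1765]
eef_rot: [1.878, 0.585, -1.879]
ft_force: [-0.1, -0.6, 0.2]
gripper_width: 0.0303
```

carry_out([
  {"travel": [0,0.005,-0.02],"rot": [-0.0759,0,0]},
  {"travel": [0,0.0075,-0.0195],"rot": [-0.0759,0,0]},
  {"travel": [0,0.01,-0.0185],"rot": [-0.0759,0,0]},
  {"travel": [0,0.012,-0.017],"rot": [-0.0759,0,0]},
  {"travel": [0,0.014,-0.0155],"rot": [-0.0759,0,0]},
])

```text
clock: 8.27
ee_pos: [0.639, -0.1777, 0.1762]
eef_rot: [1.478, 1.012, -1.479]
ft_force: [0.5, -0.3, -0.1]
gripper_width: 0.0402
```

carry_out([
  {"travel": [0,0.0155,-0.014],"rot": [-0.0759,0,0]},
  {"travel": [0,0.017,-0.012],"rot": [-0.0759,0,0]},
  {"travel": [0,0.0185,-0.01],"rot": [-0.0759,0,0]},
  {"travel": [0,0.0195,-0.0075],"rot": [-0.0759,0,0]},
  {"travel": [0,0.02,-0.005],"rot": [-0.0759,0,0]},
])

```text
clock: 8.68
ee_pos: [0.6683, -0.167, 0.1762]
eef_rot: [1.043, 1.309, -1.043]
ft_force: [0.3, -0.2, 0.0]
gripper_width: 0.04
```

carry_out([
  {"travel": [0,0.0205,-0.003],"rot": [-0.0759,0,0]},
  {"travel": [0,0.021,0],"rot": [-0.0759,0,0]},
  {"travel": [0,0.021,0.002],"rot": [-0.0759,0,0]},
  {"travel": [0,0.0205,0.0045],"rot": [-0.0759,0,0]},
  {"travel": [0,0.02,0.007],"rot": [-0.0759,0,0]},
])

```text
clock: 9.1
ee_pos: [0.6978, -0.1561, 0.1761]
eef_rot: [0.588, 1.492, -0.587]
ft_force: [0.5, 0.1, 0.7]
gripper_width: 0.0401
```

```bash
python3 - <<'E'
from plan import *
s=show(); c=bot.capture('wrist'); cv2.imwrite('pics/w10.png',c['image'][:,:,::-1]); C=cam(c,s)
m=model(np.load('p.npy')); print(proj(C,[m['J'](m['end'],.165),m['J'](m['pin'],.167)]))
E
```

```text
t 9.1 tcp [ 0.6978 -0.1561  0.1761] F [0.5 0.1 0.7] w 0.0401 q [-0.34  0.5   1.14  0.    1.5  -1.16]
tool x [-0.002  0.001 -1.   ] y [ 0.682  0.731 -0.   ] yaw_y 47.0
[[314.14658821 270.82472727]
 [315.30565099 153.50029226]]
```

View pics/w10.png

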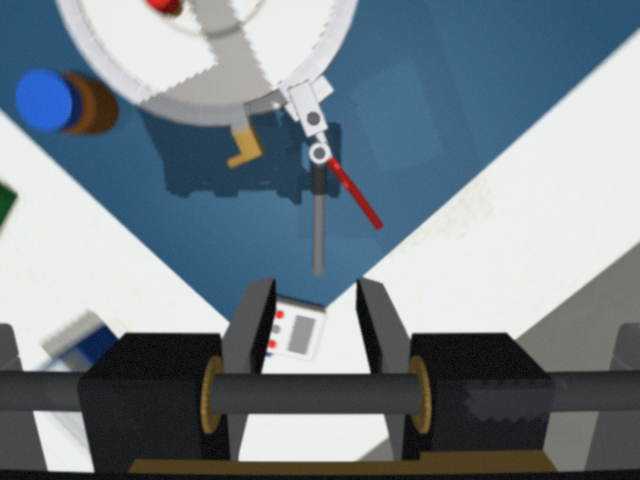

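```bash
python3 - <<'E'
from plan import *
s=bot.sense(); c=bot.capture('wrist');C=cam(c,s)
im=c['image'][90:300,220:420,::-1]; cv2.imwrite('pics/w11.png',cv2.resize(im,None,fx=2.8,fy=2.8,interpolation=cv2.INTER_CUBIC))
M=axes(s)
for px,z in (((318,268),.165),((320,153),.168),((314,118),.147)):
    P=back(C,[px],z)[0]; print(P.round(4),'tool rel',(M.T@(P-s['ee_pos'])).round(4))
E
```

```text
[ 0.7018 -0.1548  0.165 ] tool rel [0.011  0.0026 0.0017]
[ 0.6514 -0.1069  0.168 ] tool rel [ 0.0081  0.0035 -0.0677]
[ 0.6343 -0.0958  0.147 ] tool rel [ 0.0292  0.0001 -0.0877]
```

View pics/w11.png

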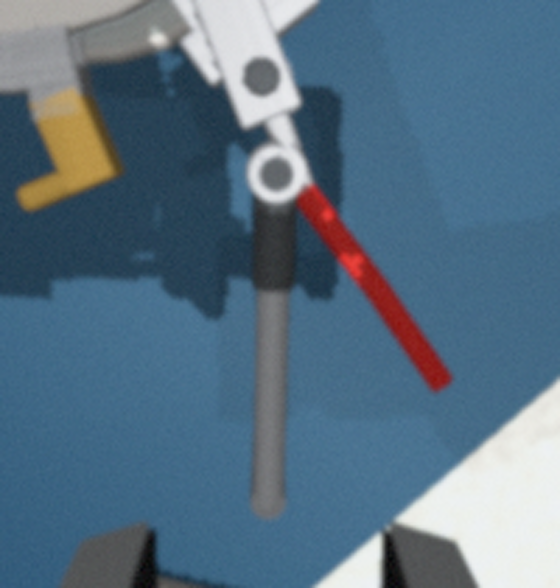

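The bar's end is at about (315,270) px, centred between the fingers. I'll shift 3 mm outwards and go down around its top.

carry_out([
  {"travel": [0.0387,0.002,0.005],"rot": [0,0,0]},
  {"travel": [0.0387,0,0.005],"rot": [0,0,0]},
  {"travel": [0.0387,0,0],"rot": [0,0,0]},
  {"travel": [0.0387,0,0],"rot": [0,0,0]},
  {"travel": [0.0387,0,0],"rot": [0,0,0]},
])

```text
clock: 9.62
ee_pos: [0.6996, -0.1582, 0.1164]
eef_rot: [0.593, 1.491, -0.593]
ft_force: [-0.3, -0.2, 0.2]
gripper_width: 0.0398
```

carry_out([
  {"travel": [0,0,0],"rot": [0,0,0]},
  {"travel": [0,0,0],"rot": [0,0,0]},
  {"travel": [0,0,0],"rot": [0,0,0]},
  {"travel": [0,0,0],"rot": [0,0,0]},
  {"travel": [0,0,0],"rot": [0,0,0]},
], grip=1, grip_force=15)

```text
clock: 10.03
ee_pos: [0.7014, -0.1586, 0.1201]
eef_rot: [0.592, 1.486, -0.592]
ft_force: [0.5, -0.3, -0.1]
gripper_width: 0.0103
```

```bash
python3 - <<'E'
from plan import *
s=show(); c=bot.capture('wrist'); cv2.imwrite('pics/w12.png',c['image'][:,:,::-1]); C=cam(c,s)
c=bot.capture('side'); crop(c['image'],330,180,450,280,6,'s12.png')
E
```

```text
t 10.03 tcp [ 0.7014 -0.1586  0.1201] F [ 0.5 -0.3 -0.1] w 0.0103 q [-0.34  0.55  1.19  0.    1.4  -1.16]
tool x [ 0.002 -0.001 -1.   ] y [0.687 0.727 0.001] yaw_y 46.6
```

View pics/w12.png

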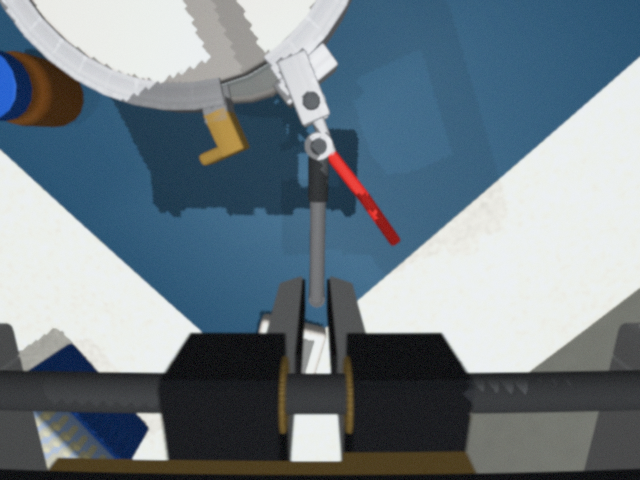

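View pics/s12.png

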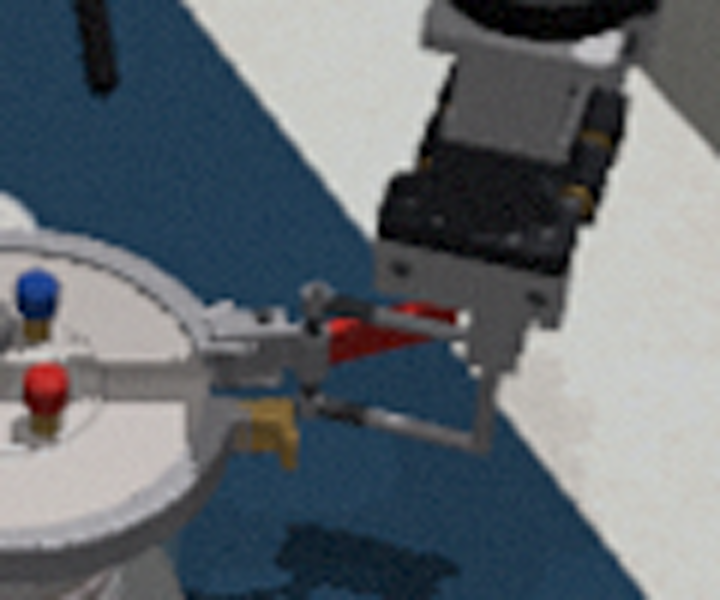

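The fingertips are at about z 0.145 around the bar, which is slightly low for passing over the keeper and ring. I'll open, rise 5 mm and grip again.

carry_out([
  {"travel": [0,0,0],"rot": [0,0,0]},
  {"travel": [0,0,0],"rot": [0,0,0]},
  {"travel": [-0.01,0,0],"rot": [0,0,0]},
  {"travel": [-0.01,0,0],"rot": [0,0,0]},
  {"travel": [0,0,0],"rot": [0,0,0]},
], grip=0.5)

```text
clock: 10.55
ee_pos: [0.7012, -0.1585, 0.1259]
eef_rot: [0.592, 1.487, -0.592]
ft_force: [0.6, -0.3, -0.2]
gripper_width: 0.0231
```

carry_out([
  {"travel": [0,0,0],"rot": [0,0,0]},
  {"travel": [0,0,0],"rot": [0,0,0]},
  {"travel": [0,0,0],"rot": [0,0,0]},
  {"travel": [0,0,0],"rot": [0,0,0]},
  {"travel": [0,0,0],"rot": [0,0,0]},
], grip=1, grip_force=15)

```text
clock: 10.97
ee_pos: [0.7006, -0.1583, 0.1247]
eef_rot: [0.592, 1.489, -0.592]
ft_force: [-0.2, 0.4, 0.3]
gripper_width: 0.0071
```

```bash
python3 - <<'E'
from plan import *
s=show(); c=bot.capture('wrist'); cv2.imwrite('pics/w13.png',c['image'][:,:,::-1]); C=cam(c,s)
c=bot.capture('side'); crop(c['image'],330,180,450,280,6,'s13.png')
E
```

```text
t 10.97 tcp [ 0.7006 -0.1583  0.1247] F [-0.2  0.4  0.3] w 0.0071 q [-0.34  0.54  1.19  0.    1.41 -1.16]
tool x [-0.  0. -1.] y [ 0.687  0.727 -0.   ] yaw_y 46.6
```

View pics/w13.png

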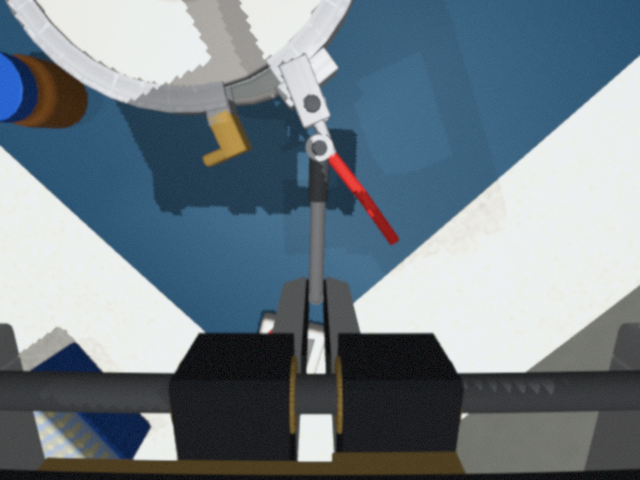

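View pics/s13.png

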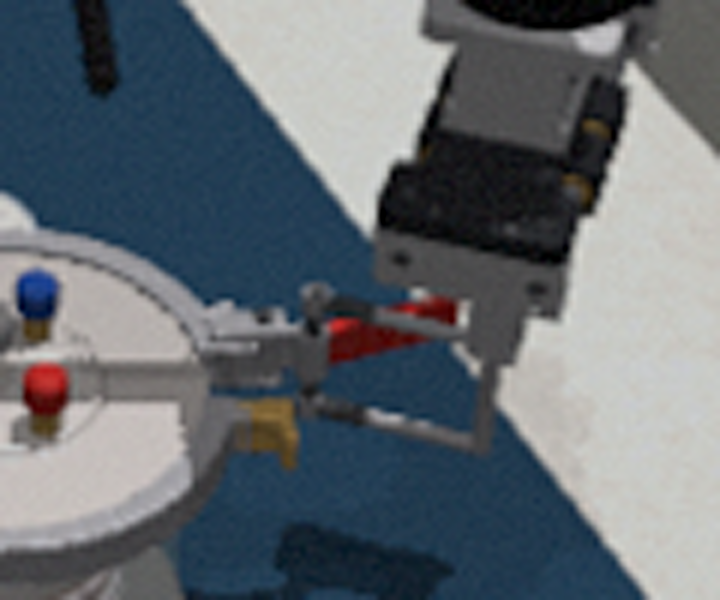

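```bash
python3 - <<'E'
from plan import *
from scipy.optimize import least_squares
s=bot.sense(); c=bot.capture('wrist');C=cam(c,s)
im=c['image'][60:310,170:430,::-1]; cv2.imwrite('pics/w14.png',cv2.resize(im,None,fx=2.9,fy=2.9,interpolation=cv2.INTER_CUBIC))
E
```

```text
(no output)
```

View pics/w14.png

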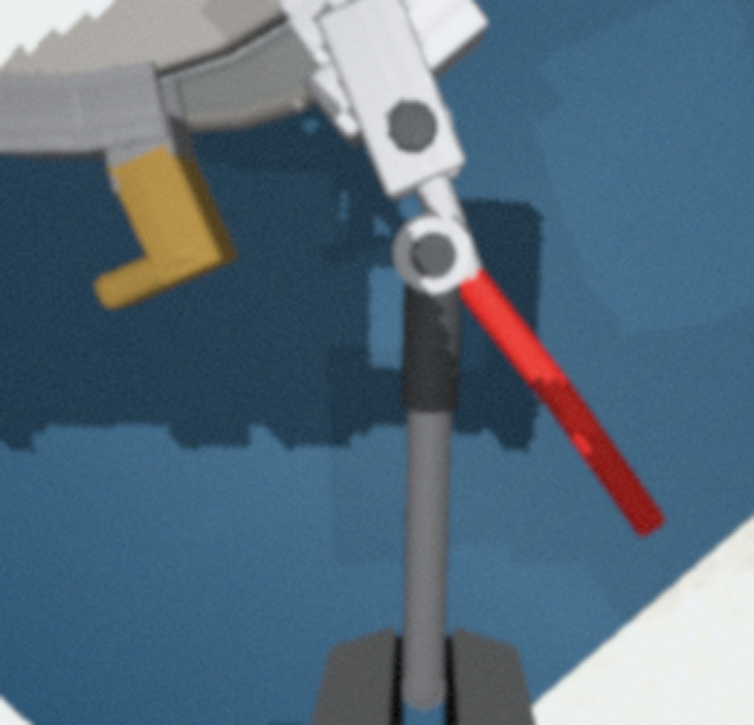

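```bash
python3 - <<'E'
from plan import *
from scipy.optimize import least_squares
s=bot.sense(); c=bot.capture('wrist');C=cam(c,s)
f=lambda u,v:np.array((170+u/2.9,60+v/2.9))
def res(p):
    m=model([p[0],p[1],p[2],0,p[3],p[4]]);J=m['J']
    P=[(J(m['piv'],.147),f(411,125)),(J(m['pin'],.168),f(434,256)),(J(m['tip'],.145),f(648,518)),(J(m['end'],.165),f(425,692)),
       (J([.110,-.037],.144),f(107,305)),(J([.104,-.037],.144),f(95,283)),(J([.104,-.026],.144),f(157,258))]
    return (proj(C,[a for a,_ in P])-[b for _,b in P]).ravel()
p0=np.load('p.npy')
r=least_squares(res,[*p0[:3],*p0[4:]],loss='soft_l1'); print(r.x.round(4)); print(res(r.x).reshape(-1,2).round(1))
p=np.array([*r.x[:3],0,*r.x[3:]]); np.save('p2.npy',p); m=model(p);J=m['J']
for k in ['piv','pin','end','tip','keeper']: print(k,J(m[k],.135).round(4))
M=axes(s); print('end rel tool',(M.T@(J(m['end'],.165)-s['ee_pos'])).round(4))
E
```

```text
[ 0.5289 -0.083  -0.3471  2.0236  3.157 ]
[[ 1.5  0.3]
 [ 0.1 -1.1]
 [ 0.5  2.6]
 [ 0.  -1.5]
 [ 0.3  3.6]
 [-1.1  0. ]
 [-2.8 -0.4]]
piv [ 0.6339 -0.0955  0.135 ]
pin [ 0.6503 -0.1069  0.135 ]
end [ 0.701  -0.1566  0.135 ]
tip [ 0.7121 -0.1114  0.135 ]
keeper [ 0.6127 -0.1452  0.135 ]
end rel tool [-0.0403  0.0016 -0.0009]
```

carry_out([
  {"travel": [0,-0.0233,-0.0011],"rot": [0.0622,0,0]},
  {"travel": [0,-0.0233,-0.0011],"rot": [0.0622,0,0]},
  {"travel": [0,-0.0233,-0.0011],"rot": [0.0622,0,0]},
  {"travel": [0,-0.0233,-0.0011],"rot": [0.0622,0,0]},
  {"travel": [0,-0.0233,-0.0011],"rot": [0.0622,0,0]},
])

```text
clock: 11.58
ee_pos: [0.671, -0.1766, 0.1246]
eef_rot: [0.971, 1.345, -0.97]
ft_force: [0.2, 1.7, 0.5]
gripper_width: 0.0066
```

```bash
python3 - <<'E'
from plan import *
s=show(); c=bot.capture('wrist'); cv2.imwrite('pics/w15.png',c['image'][:,:,::-1])
E
```

```text
t 11.58 tcp [ 0.671  -0.1766  0.1246] F [0.2 1.7 0.5] w 0.0066 q [-0.38  0.49  1.26  0.    1.39 -0.7 ]
tool x [-0.001  0.001 -1.   ] y [ 0.949  0.315 -0.   ] yaw_y 18.4
```

View pics/w15.png

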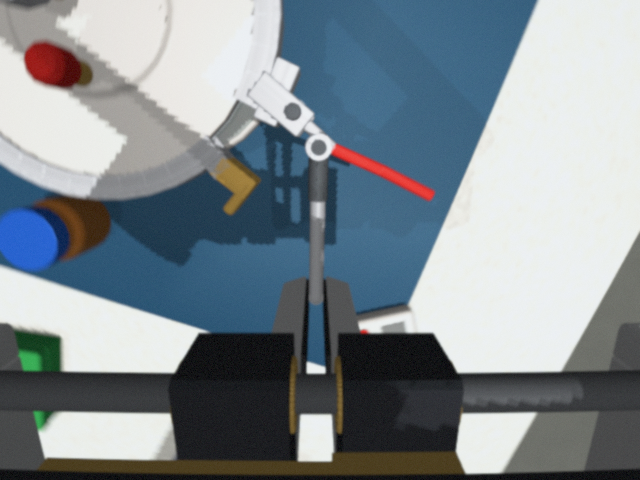

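The loop follows the gripper about its pin at (318,148), and the bar is still held at (316,298). I'll continue.

carry_out([
  {"travel": [0,-0.0233,-0.0011],"rot": [0.0622,0,0]},
  {"travel": [0,-0.0233,-0.0011],"rot": [0.0622,0,0]},
  {"travel": [0,-0.0233,-0.0011],"rot": [0.0622,0,0]},
  {"travel": [0,-0.0233,-0.0011],"rot": [0.0622,0,0]},
  {"travel": [0,-0.0233,-0.0011],"rot": [0.0622,0,0]},
])

```text
clock: 12.05
ee_pos: [0.6367, -0.1795, 0.1246]
eef_rot: [1.331, 1.127, -1.33]
ft_force: [0.1, 0.6, 0.0]
gripper_width: 0.0066
```

```bash
cat > look.py <<'E'
import sys
from plan import *
s=show(); c=bot.capture('wrist'); C=cam(c,s); p=np.load('p2.npy'); m=model(p);J=m['J']
im=cv2.resize(c['image'][60:320,150:450,::-1],None,fx=2.5,fy=2.5,interpolation=cv2.INTER_CUBIC)
cv2.imwrite('pics/'+sys.argv[1],im)
Jr=lambda P:rot(-p[2])@(np.array(P)[:2]-p[:2])*1000
print('TCP in jar mm',Jr(s['ee_pos']).round(1))
E
python3 look.py w16.png
```

```text
t 12.05 tcp [ 0.6367 -0.1795  0.1246] F [0.1 0.6 0. ] w 0.0066 q [-0.41  0.42  1.36  0.    1.36 -0.24]
tool x [-0.     0.001 -1.   ] y [ 0.986 -0.165 -0.   ] yaw_y -9.5
TCP in jar mm [134.2 -54. ]
```

View pics/w16.png

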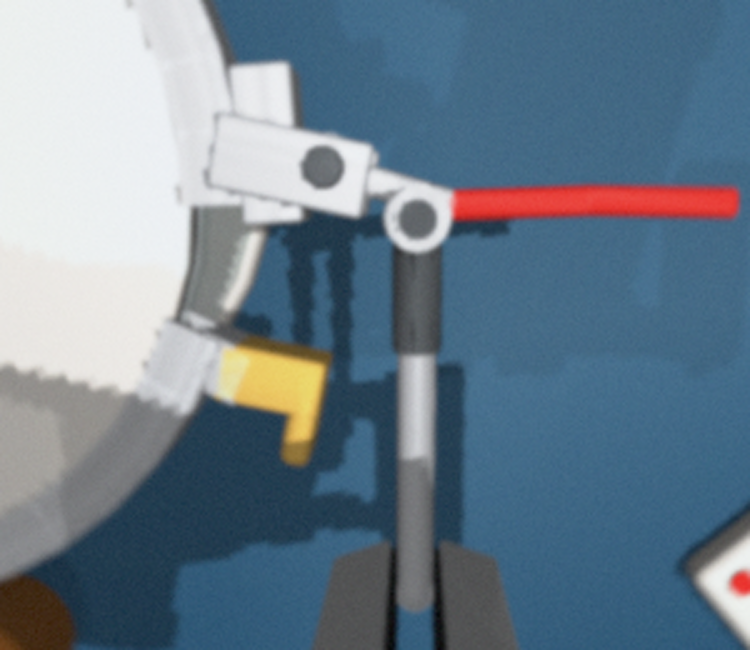

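carry_out([
  {"travel": [0,-0.0233,-0.0011],"rot": [0.0622,0,0]},
  {"travel": [0,-0.0233,-0.0011],"rot": [0.0622,0,0]},
  {"travel": [0,-0.0233,-0.0011],"rot": [0.0622,0,0]},
  {"travel": [0,-0.0233,-0.0011],"rot": [0.0622,0,0]},
  {"travel": [0,-0.0233,-0.0011],"rot": [0.0622,0,0]},
])

```text
clock: 12.52
ee_pos: [0.6052, -0.166, 0.1247]
eef_rot: [1.672, 0.826, -1.671]
ft_force: [1.0, 1.8, -0.2]
gripper_width: 0.0069
```

```bash
python3 look.py w17.png
```

```text
t 12.52 tcp [ 0.6052 -0.166   0.1247] F [ 1.   1.8 -0.2] w 0.0069 q [-0.41  0.35  1.45  0.    1.33  0.25]
tool x [ 0.  0. -1.] y [ 0.794 -0.608  0.   ] yaw_y -37.4
TCP in jar mm [100.  -52.1]
```

View pics/w17.png

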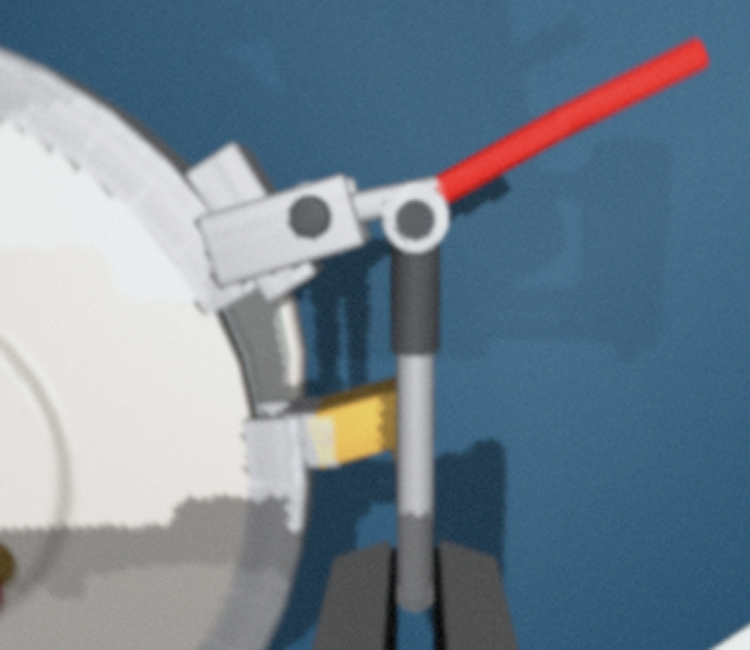

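```bash
python3 - <<'E'
from plan import *
s=bot.sense(); c=bot.capture('wrist'); C=cam(c,s); p=np.load('p2.npy')
f=lambda u,v:np.array((150+u/2.5,60+v/2.5))
for n,u,v,z in (('bar',415,592,.165),('pin',415,218,.168),('piv',310,215,.147),('stem y+ base',308,412,.144),('stem y- base',338,466,.144),('lever tip',705,52,.145),('y- face far',393,447,.144),('y+ corner',398,380,.144)):
    P=back(C,[f(u,v)],z)[0]; print(n,(rot(-p[2])@(P[:2]-p[:2])*1000).round(1))
E
```

```text
bar [ 99.9 -49.9]
pin [121.3  17.6]
piv [101.9  24. ]
stem y+ base [ 88.2 -13.4]
stem y- base [ 90.4 -26.3]
lever tip [182.8  30. ]
y- face far [102.7 -25.9]
y+ corner [108.1 -12.6]
```

The bar is at jar (100,−50) mm, past the lip end, and the stem face is at y −26. I'll move it 3 mm inwards, then towards y+ behind the lip.

carry_out([
  {"travel": [0,-0.0095,0.003],"rot": [0,0,0]},
  {"travel": [0,-0.0045,-0.0143],"rot": [-0.014,0,0]},
  {"travel": [0,-0.0045,-0.0143],"rot": [-0.014,0,0]},
  {"travel": [0,-0.0045,-0.0143],"rot": [-0.014,0,0]},
  {"travel": [0,-0.0045,-0.0143],"rot": [-0.014,0,0]},
])

```text
clock: 13.03
ee_pos: [0.6082, -0.1486, 0.1249]
eef_rot: [1.609, 0.888, -1.61]
ft_force: [-1.0, -3.3, -0.8]
gripper_width: 0.0068
```

```bash
python3 look.py w18.png
```

```text
t 13.03 tcp [ 0.6082 -0.1486  0.1249] F [-1.  -3.3 -0.8] w 0.0068 q [-0.38  0.35  1.46 -0.    1.33  0.18]
tool x [ 0.    -0.001 -1.   ] y [ 0.847 -0.532  0.001] yaw_y -32.2
TCP in jar mm [ 96.9 -34.7]
```

View pics/w18.png

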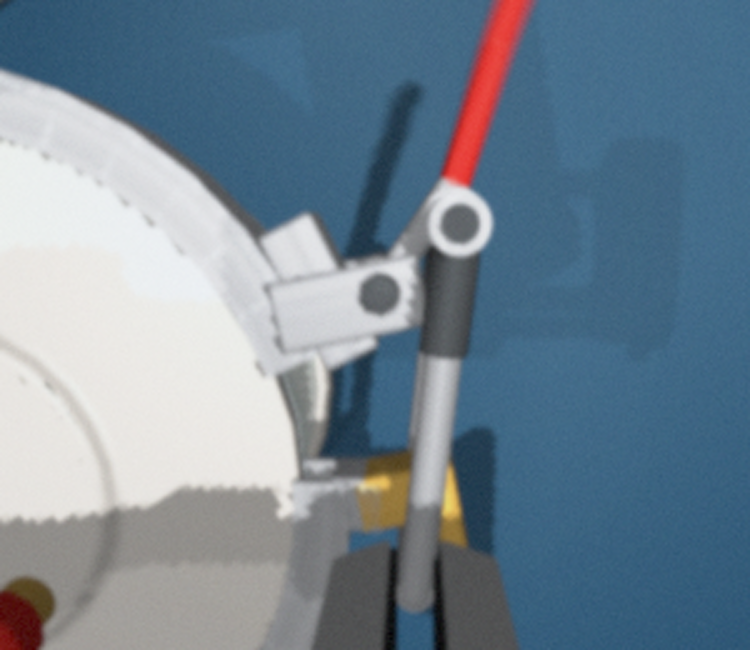

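The bar is behind the lip, which now shows to the right of the leg at (460,500), and the lever has turned to about 1 rad. I'll push the remaining 4–5 mm to the stem.

carry_out([
  {"travel": [0,-0.002,-0.008],"rot": [0,0,0]},
  {"travel": [0,-0.002,-0.008],"rot": [0,0,0]},
  {"travel": [0,0,0],"rot": [0,0,0]},
  {"travel": [0,0,0],"rot": [0,0,0]},
  {"travel": [0,0,0],"rot": [0,0,0]},
])

```text
clock: 13.5
ee_pos: [0.6088, -0.1457, 0.1249]
eef_rot: [1.608, 0.884, -1.613]
ft_force: [-2.1, -6.8, -1.0]
gripper_width: 0.007
```

```bash
python3 look.py w19.png; python3 - <<'E'
from plan import *
s=bot.sense(); c=bot.capture('wrist'); C=cam(c,s); p=np.load('p2.npy')
f=lambda u,v:np.array((150+u/2.5,60+v/2.5))
for n,u,v,z in (('bar',415,592,.165),):
    P=back(C,[f(u,v)],z)[0]; print(n,(rot(-p[2])@(P[:2]-p[:2])*1000).round(1))
c=bot.capture('top'); crop(c['image'],295,145,445,300,3.8,'t19.png')
c=bot.capture('side'); crop(c['image'],310,180,430,280,6,'s19.png')
E
```

```text
t 13.5 tcp [ 0.6088 -0.1457  0.1249] F [-2.1 -6.8 -1. ] w 0.007 q [-0.37  0.35  1.46 -0.    1.33  0.19]
tool x [-0.001 -0.004 -1.   ] y [ 0.845 -0.534  0.001] yaw_y -32.3
TCP in jar mm [ 96.5 -31.7]
bar [ 97.4 -29.7]
```

View pics/w19.png

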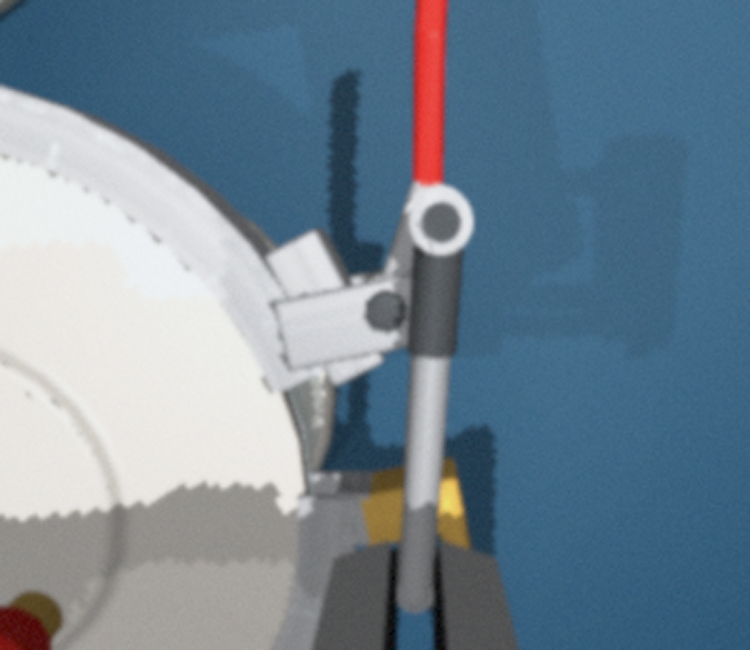

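View pics/s19.png

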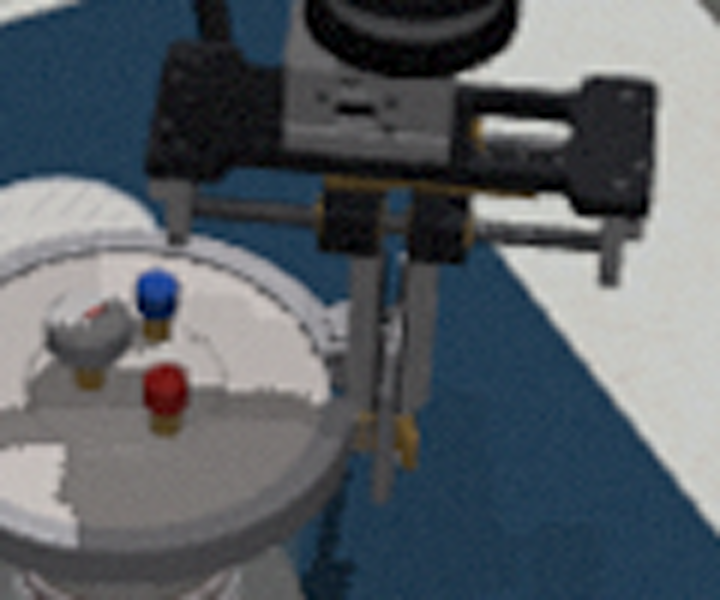

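The bar sits at jar (97.4,−29.7) mm, against the stem with about 7 N and behind the lip. I'll open and lift straight up.

carry_out([
  {"travel": [0,0,0],"rot": [0,0,0]},
  {"travel": [0,0,0],"rot": [0,0,0]},
  {"travel": [-0.02,0,0],"rot": [0,0,0]},
  {"travel": [-0.06,0,0],"rot": [0,0,0]},
  {"travel": [-0.1,0,0],"rot": [0,0,0]},
], grip=0.5)

```text
clock: 14.12
ee_pos: [0.6067, -0.1414, 0.1756]
eef_rot: [1.608, 0.896, -1.617]
ft_force: [0.0, -0.6, -0.2]
gripper_width: 0.0234
```

```bash
python3 look.py w20.png
```

```text
t 14.12 tcp [ 0.6067 -0.1414  0.1756] F [ 0.  -0.6 -0.2] w 0.0234 q [-0.37  0.31  1.4   0.    1.44  0.19]
tool x [-0.008  0.004 -1.   ] y [ 0.846 -0.534 -0.009] yaw_y -32.3
TCP in jar mm [ 93.1 -28.4]
```

View pics/w20.png

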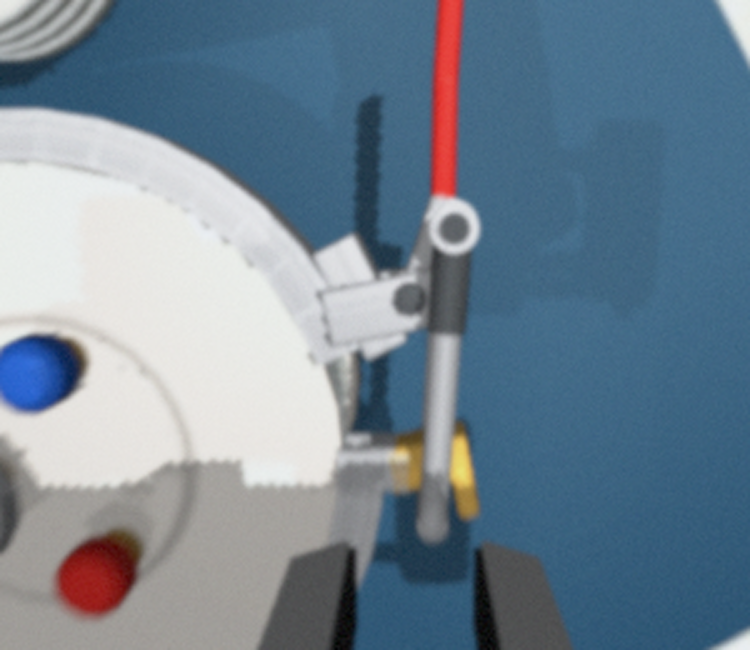

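The bar stays behind the lip by itself at (433,510). Next is the lever: shut the fingers, move outside it near the tip, then lower.

```bash
python3 - <<'E'
from plan import *
s=bot.sense(); c=bot.capture('wrist'); C=cam(c,s); p=np.load('p2.npy')
f=lambda u,v:np.array((150+u/2.5,60+v/2.5))
q={}
for n,u,v,z in (('bar',433,515,.165),('pin',455,228,.168),('piv',408,298,.147),('lv near',445,190,.145),('lv far',450,5,.145)):
    P=back(C,[f(u,v)],z)[0]; q[n]=(rot(-p[2])@(P[:2]-p[:2])*1000); print(n,q[n].round(1))
d=q['pin']-q['piv']; print('lever est',1.76-np.arctan2(d[1],d[0]))
m=model(p); P=m['J'](np.array([.156,.079]),.176); print(P)
plan(P,None,n=5)
E
```

```text
bar [103.8 -32. ]
pin [123.8  37.4]
piv [109.1  21.8]
lv near [124.2  46.5]
lv far [134.5  89.5]
lever est 0.9450683269821856
[ 0.70242336 -0.06176833  0.176     ]
need rows 2.91 dist 0.1215 deg 0.0
([0.0066, 0.0209, -0.078], [0.0, 0.0, 0.0])
([0.0066, 0.0209, -0.078], [0.0, 0.0, 0.0])
([0.0066, 0.0209, -0.078], [0.0, 0.0, 0.0])
([0.0066, 0.0209, -0.078], [0.0, 0.0, 0.0])
([0.0066, 0.0209, -0.078], [0.0, 0.0, 0.0])
```

carry_out([
  {"travel": [0,0.021,-0.078],"rot": [0,0,0]},
  {"travel": [0,0.021,-0.078],"rot": [0,0,0]},
  {"travel": [0,0.021,-0.078],"rot": [0,0,0]},
  {"travel": [0,0.021,-0.078],"rot": [0,0,0]},
  {"travel": [0,0.021,-0.078],"rot": [0,0,0]},
], grip=1, grip_force=30)

```text
clock: 14.63
ee_pos: [0.6992, -0.0598, 0.1785]
eef_rot: [1.611, 0.889, -1.611]
ft_force: [-0.3, -0.2, 0.1]
gripper_width: 0.0
```

```bash
python3 look.py w21.png; python3 - <<'E'
from plan import *
c=bot.capture('top'); crop(c['image'],295,130,455,290,3.7,'t21.png')
E
```

```text
t 14.63 tcp [ 0.6992 -0.0598  0.1785] F [-0.3 -0.2  0.1] w 0.0 q [-0.21  0.47  1.18  0.    1.49  0.35]
tool x [-0.     0.001 -1.   ] y [ 0.845 -0.534 -0.001] yaw_y -32.3
TCP in jar mm [152.3  79.8]
```

View pics/w21.png

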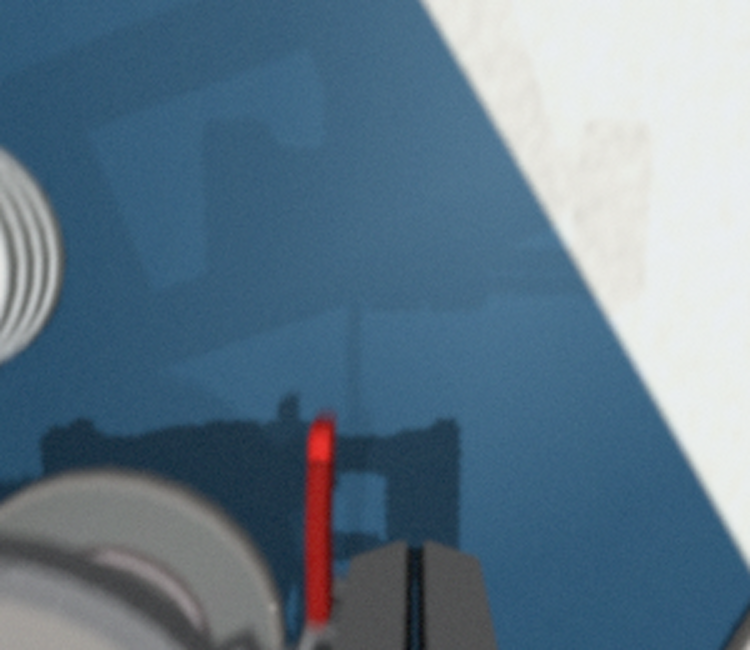

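View pics/t21.png

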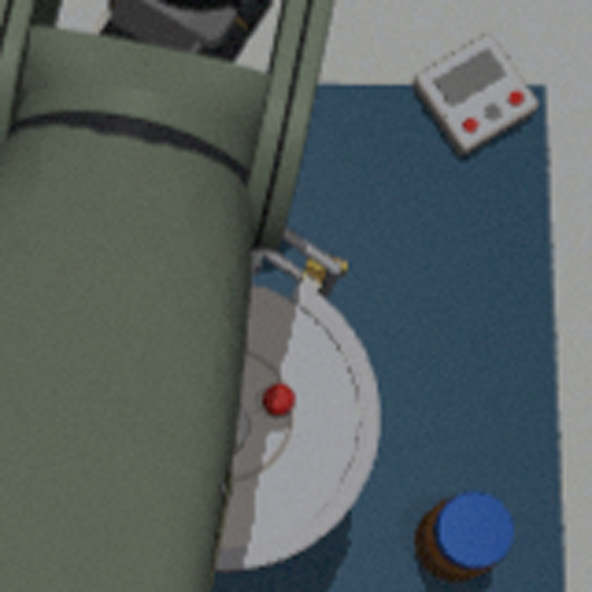

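```bash
python3 - <<'E'
from plan import *
s=bot.sense(); c=bot.capture('wrist'); C=cam(c,s); p=np.load('p2.npy')
f=lambda u,v:np.array((150+u/2.5,60+v/2.5))
for n,u,v,z in (('tip',322,425,.145),('base',318,620,.145)):
    P=back(C,[f(u,v)],z)[0]; print(n,(rot(-p[2])@(P[:2]-p[:2])*1000).round(1))
M=axes(s); Mj=np.r_[np.c_[rot(-p[2]),[0,0]],[[0,0,1]]]@M; print(Mj.round(3))
# push arc, contact 66mm along the lever, stand-off 15.5
cur=(rot(-p[2])@(np.array(s['ee_pos'])[:2]-p[:2])*1000)
for lv in (.95,.8,.65,.5,.35,.2,.1,0,-.05):
    a=2.169-lv; d=np.array([np.cos(a),np.sin(a)]); n=np.array([d[1],-d[0]])
    P=np.array([103,24])+64*d+15.5*n; D=P-cur
    print(lv,P.round(1),'tool yz mm from last',(Mj[:2,1:].T@D).round(1)); cur=P
E
```

```text
tip [133.  105.1]
base [118.8  51. ]
[[-0.     0.977 -0.211]
 [ 0.002 -0.211 -0.977]
 [-1.    -0.001 -0.002]]
0.95 [139.6  78.7] tool yz mm from last [-11.9   6. ]
0.8 [131.   83.6] tool yz mm from last [-9.4 -2.9]
0.65 [121.8  87.1] tool yz mm from last [-9.8 -1.5]
0.5 [112.2  89.2] tool yz mm from last [-9.9 -0. ]
0.35 [102.3  89.8] tool yz mm from last [-9.8  1.5]
0.2 [92.5 89. ] tool yz mm from last [-9.4  2.9]
0.1 [86.  87.6] tool yz mm from last [-6.   2.7]
0 [79.8 85.6] tool yz mm from last [-5.7  3.3]
-0.05 [76.7 84.4] tool yz mm from last [-2.7  1.9]
```

The lever tip is at jar (133,105), so the lever is at about 0.95 rad, and the fingers are 12 mm clear of it. I'll lower them.

carry_out([
  {"travel": [0.054,0,0],"rot": [0,0,0]},
  {"travel": [0.054,0,0],"rot": [0,0,0]},
  {"travel": [0.054,0,0],"rot": [0,0,0]},
  {"travel": [0.054,0,0],"rot": [0,0,0]},
  {"travel": [0.054,0,0],"rot": [0,0,0]},
])

```text
clock: 15.2
ee_pos: [0.6976, -0.0621, 0.097]
eef_rot: [1.611, 0.887, -1.612]
ft_force: [0.7, 0.5, 0.0]
gripper_width: 0.0005
```

carry_out([
  {"travel": [0,-0.02,0.01],"rot": [0,0,0]},
  {"travel": [0,-0.02,0.01],"rot": [0,0,0]},
  {"travel": [0,-0.016,-0.004],"rot": [0,0,0]},
  {"travel": [0,-0.016,-0.004],"rot": [0,0,0]},
  {"travel": [0,-0.016,-0.002],"rot": [0,0,0]},
])

```text
clock: 15.62
ee_pos: [0.6758, -0.0506, 0.1]
eef_rot: [1.613, 0.883, -1.608]
ft_force: [2.1, -1.5, 0.4]
gripper_width: 0.0004
```

```bash
python3 look.py w22.png
```

```text
t 15.62 tcp [ 0.6758 -0.0506  0.1   ] F [ 2.1 -1.5  0.4] w 0.0004 q [-0.2   0.47  1.34 -0.    1.32  0.36]
tool x [ 0.004 -0.002 -1.   ] y [ 0.845 -0.535  0.005] yaw_y -32.3
TCP in jar mm [127.1  80.4]
```

View pics/w22.png

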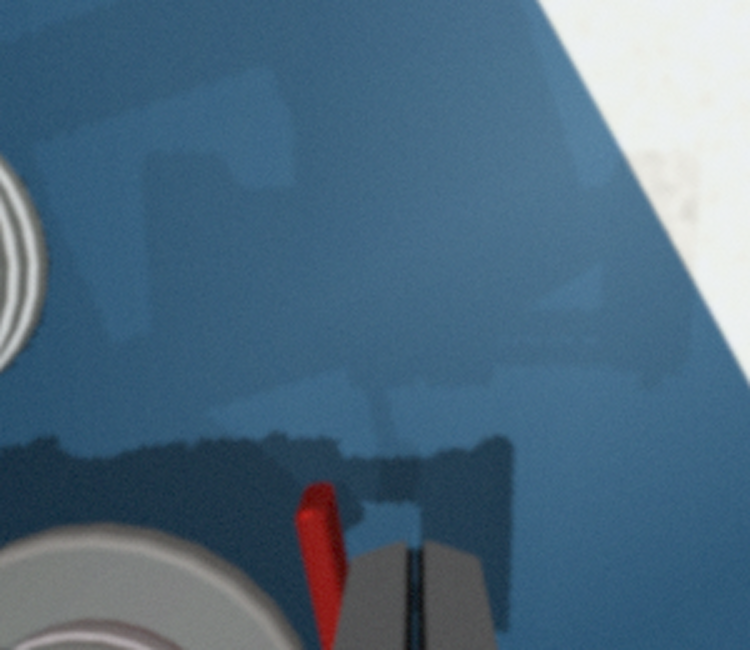

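It has contact at 2.6 N and the lever is turning. I'll continue along the arc without letting go.

carry_out([
  {"travel": [0,-0.018,-0.004],"rot": [0,0,0]},
  {"travel": [0,-0.018,-0.003],"rot": [0,0,0]},
  {"travel": [0,-0.018,0],"rot": [0,0,0]},
  {"travel": [0,-0.018,0.002],"rot": [0,0,0]},
  {"travel": [0,-0.018,0.003],"rot": [0,0,0]},
])

```text
clock: 16.08
ee_pos: [0.651, -0.0337, 0.0975]
eef_rot: [1.611, 0.89, -1.612]
ft_force: [0.1, 0.1, -0.4]
gripper_width: 0.0005
```

carry_out([
  {"travel": [0,-0.016,0.004],"rot": [0,0,0]},
  {"travel": [0,-0.016,0.006],"rot": [0,0,0]},
  {"travel": [0,-0.016,0.008],"rot": [0,0,0]},
  {"travel": [0,0,0],"rot": [0,0,0]},
  {"travel": [0,0,0],"rot": [0,0,0]},
])

```text
clock: 16.5
ee_pos: [0.6369, -0.0313, 0.0978]
eef_rot: [1.612, 0.888, -1.611]
ft_force: [0.9, 0.7, -1.3]
gripper_width: 0.0007
```

```bash
python3 look.py w23.png; python3 - <<'E'
from plan import *
c=bot.capture('side'); crop(c['image'],310,180,430,280,6,'s23.png')
E
```

```text
t 16.5 tcp [ 0.6369 -0.0313  0.0978] F [ 0.9  0.7 -1.3] w 0.0007 q [-0.19  0.4   1.45  0.    1.29  0.38]
tool x [ 0.     0.001 -1.   ] y [ 0.845 -0.535 -0.   ] yaw_y -32.3
TCP in jar mm [84.  85.3]
```

View pics/w23.png

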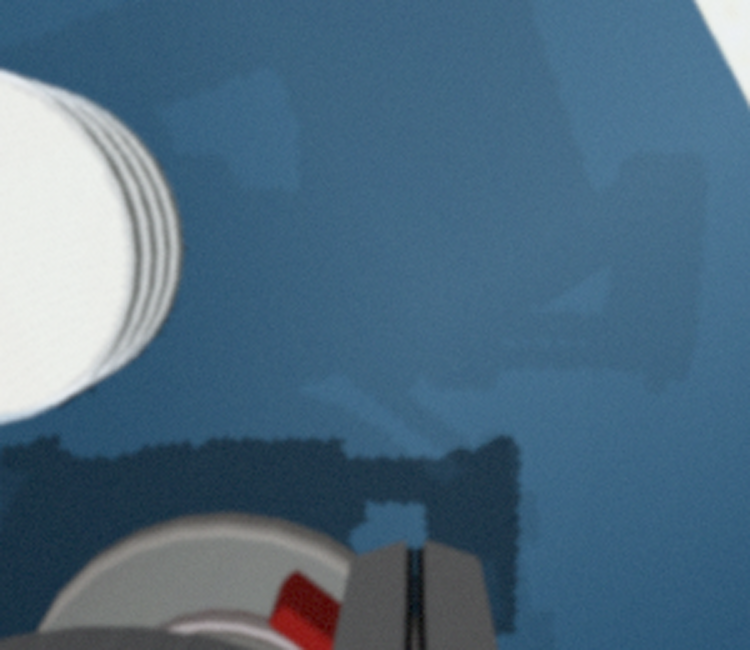

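View pics/s23.png

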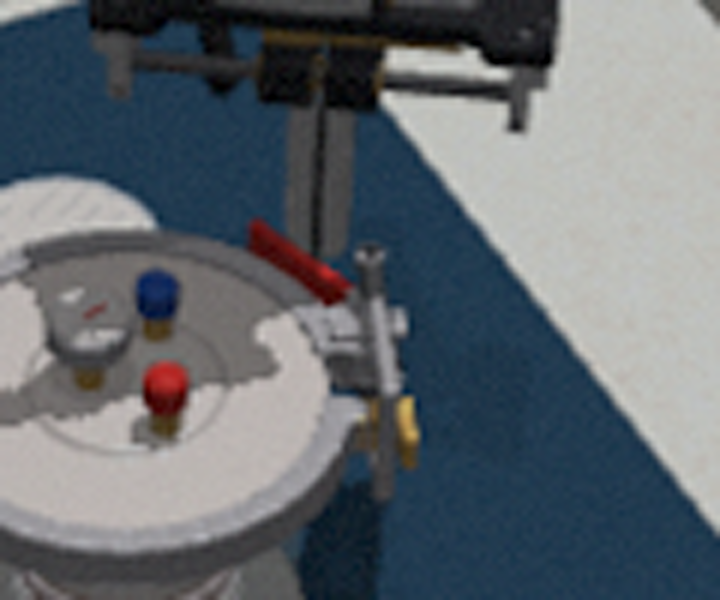

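The lever is almost flat and the reaction has dropped. I'll press a few more millimetres.

carry_out([
  {"travel": [0,-0.01,0.006],"rot": [0,0,0]},
  {"travel": [0,-0.01,0.006],"rot": [0,0,0]},
  {"travel": [0,-0.01,0.006],"rot": [0,0,0]},
  {"travel": [0,0,0],"rot": [0,0,0]},
  {"travel": [0,0,0],"rot": [0,0,0]},
])

```text
clock: 17.02
ee_pos: [0.636, -0.0315, 0.0994]
eef_rot: [1.626, 0.876, -1.592]
ft_force: [20.1, 1.9, -10.2]
gripper_width: 0.0003
```

```bash
python3 look.py w24.png; python3 - <<'E'
from plan import *
c=bot.capture('side'); crop(c['image'],310,180,430,280,6,'s24.png')
E
```

```text
t 17.02 tcp [ 0.636  -0.0315  0.0994] F [ 20.1   1.9 -10.2] w 0.0003 q [-0.19  0.38  1.47  0.    1.27  0.38]
tool x [ 0.021  0.    -1.   ] y [ 0.845 -0.535  0.017] yaw_y -32.4
TCP in jar mm [83.2 84.8]
```

View pics/s24.png

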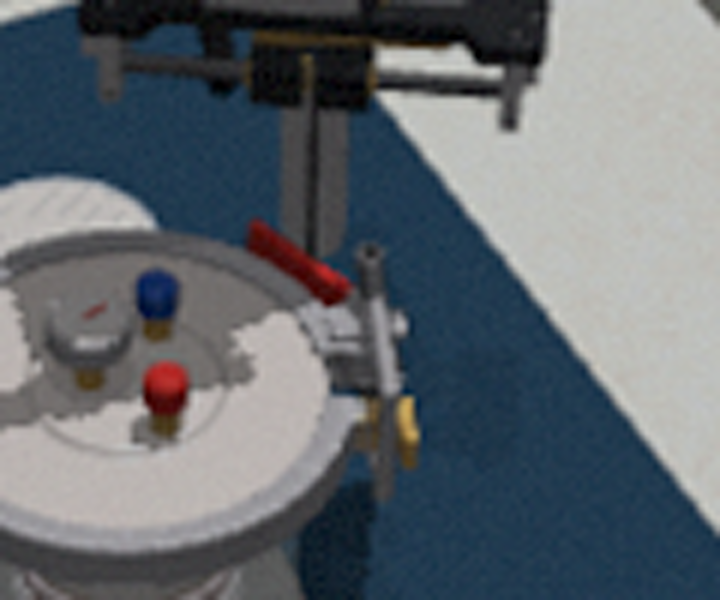

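It now resists with 20 N without moving, so it is at its stop. I'll back off outwards, lift clear and inspect.

carry_out([
  {"travel": [0,0.02,-0.01],"rot": [0,0,0]},
  {"travel": [0,0.03,-0.02],"rot": [0,0,0]},
  {"travel": [0,0.04,-0.03],"rot": [0,0,0]},
  {"travel": [-0.05,0.04,-0.02],"rot": [0,0,0]},
  {"travel": [-0.1,0,0],"rot": [0,0,0]},
])

```text
clock: 17.53
ee_pos: [0.67, -0.0321, 0.1376]
eef_rot: [1.605, 0.893, -1.62]
ft_force: [0.0, 0.1, -0.3]
gripper_width: 0.0005
```

carry_out([
  {"travel": [-0.12,0,0],"rot": [0,0,0]},
  {"travel": [-0.12,0,0],"rot": [0,0,0]},
  {"travel": [-0.1,0,0.05],"rot": [0,0,0]},
  {"travel": [0,0,0.1],"rot": [0,0,0]},
  {"travel": [0,0,0.1],"rot": [0,0,0]},
])

```text
clock: 17.95
ee_pos: [0.6336, -0.0962, 0.2486]
eef_rot: [1.612, 0.884, -1.605]
ft_force: [-0.7, -0.6, -0.9]
gripper_width: 0.0002
```

```bash
python3 look.py w25.png; python3 - <<'E'
from plan import *
c=bot.capture('side'); crop(c['image'],280,180,430,290,5,'s25.png')
c=bot.capture('wrist'); cv2.imwrite('pics/w25f.png',c['image'][:,:,::-1])
E
```

```text
t 17.95 tcp [ 0.6336 -0.0962  0.2486] F [-0.7 -0.6 -0.9] w 0.0002 q [-0.29  0.3   1.27 -0.    1.57  0.28]
tool x [ 0.006 -0.002 -1.   ] y [ 0.846 -0.533  0.006] yaw_y -32.2
TCP in jar mm [103.   23.2]
```

View pics/w25f.png

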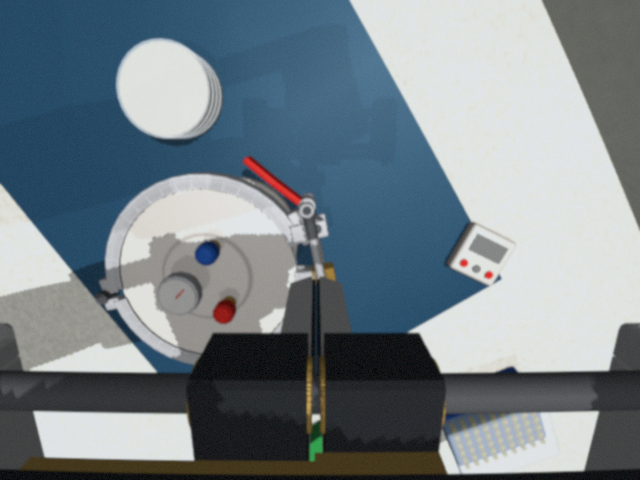

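View pics/s25.png

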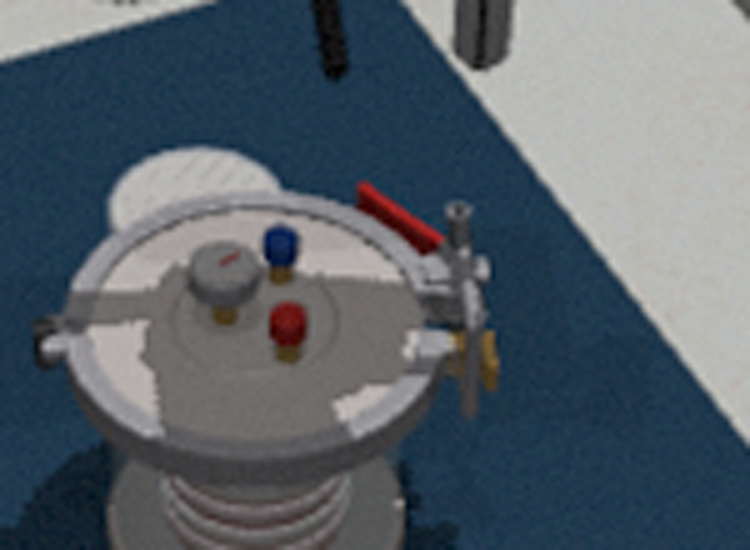

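The lever stays flat by itself with the gripper away. I'll retreat so the overhead camera can check everything.

carry_out([
  {"travel": [0,0,0.13],"rot": [0,0,0]},
  {"travel": [0,0,0.13],"rot": [0,0,0]},
  {"travel": [0,0,0.13],"rot": [0,0,0]},
  {"travel": [0,0,0.13],"rot": [0,0,0]},
  {"travel": [0,0,0.13],"rot": [0,0,0]},
])

```text
clock: 18.52
ee_pos: [0.5273, -0.2604, 0.2442]
eef_rot: [1.61, 0.89, -1.611]
ft_force: [1.1, -0.2, -0.3]
gripper_width: 0.0003
```

carry_out([
  {"travel": [0,0,0.13],"rot": [0,0,0]},
  {"travel": [0,0,0.13],"rot": [0,0,0]},
  {"travel": [0,0,0.05],"rot": [0,0,0]},
  {"travel": [0,0,0],"rot": [0,0,0]},
  {"travel": [0,0,0],"rot": [0,0,0]},
])

```text
clock: 18.93
ee_pos: [0.4784, -0.3386, 0.2442]
eef_rot: [1.613, 0.888, -1.612]
ft_force: [-0.0, 0.4, 0.2]
gripper_width: 0.0005
```

```bash
python3 - <<'E'
from plan import *
show()
c=bot.capture('top'); T=cam(c); cv2.imwrite('pics/t26.png',c['image'][:,:,::-1])
im=cv2.resize(c['image'][165:285,305:425,::-1],None,fx=4.9,fy=4.9,interpolation=cv2.INTER_CUBIC); cv2.imwrite('pics/t26c.png',im)
p=np.load('p2.npy'); p[3:]=0; m=model(p); J=m['J']
print(((proj(T,[J(m['tip'],.145),J(m['piv'],.147),J(m['pin'],.167),J(m['end'],.165)])-[305,165])*4.9).round())
E
```

```text
t 18.93 tcp [ 0.4784 -0.3386  0.2442] F [-0.   0.4  0.2] w 0.0005 q [-0.76  0.19  1.42  0.    1.54 -0.2 ]
tool x [-0.     0.002 -1.   ] y [ 0.845 -0.535 -0.001] yaw_y -32.4
[[ 96. 176.]
 [273. 132.]
 [230. 112.]
 [387. 167.]]
```

View pics/t26.png

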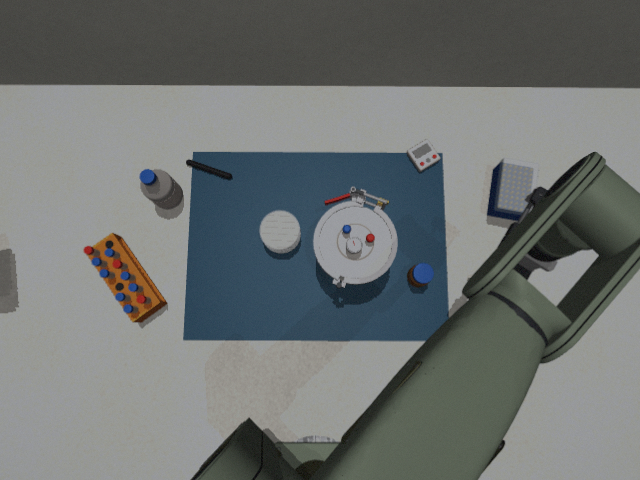

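View pics/t26c.png

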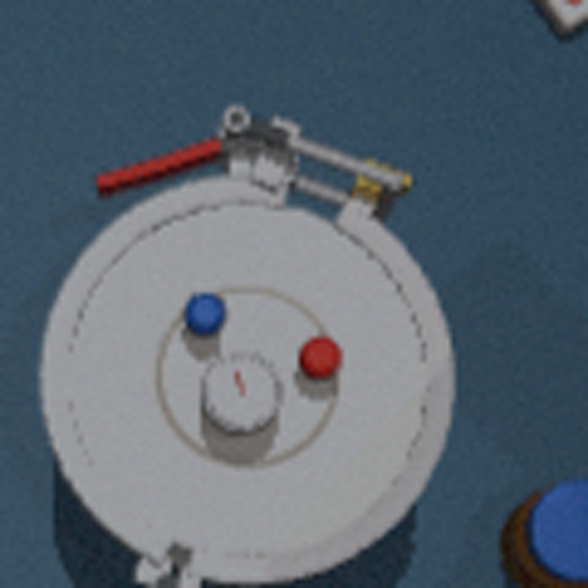

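```bash
python3 - <<'E'
from plan import *
c=bot.capture('top'); T=cam(c)
k=4.9
p=np.load('p2.npy'); p[3:]=0; m=model(p); J=m['J']; off=np.array([5,7])
for n,cl in (('a',0),('b',.04)):
    im=cv2.resize(c['image'][165:285,305:425,::-1],None,fx=k,fy=k,interpolation=cv2.INTER_CUBIC)
    q=p.copy(); q[3]=cl; m=model(q)
    d=lambda P,col:cv2.polylines(im,[((proj(T,P)-[305,165])*k+off).astype(int).reshape(-1,1,2)],False,col,1)
    d([J(.089*np.array([np.cos(a),np.sin(a)]),.145) for a in np.linspace(.1,3.05,40)],(0,255,0))
    d([J(m['H'](.089*np.array([np.cos(a),np.sin(a)])),.145) for a in np.linspace(-3.05,-.3,40)],(255,0,255))
    d([J(m['H'](a),.144) for a in [(.1,-.026),(.104,-.026),(.104,-.037),(.11,-.037),(.11,-.0125)]],(0,0,255))
    d([J(m['piv'],.145),J(m['pin'],.145),J(m['tip'],.145)],(0,255,255))
    cv2.imwrite(f'pics/t27{n}.png',im)
a=cv2.imread('pics/t27a.png');b=cv2.imread('pics/t27b.png'); cv2.imwrite('pics/t27.png',cv2.resize(np.hstack([a[60:480,200:],b[60:480,200:]]),None,fx=1.02,fy=1.02))
E
```

```text
(no output)
```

View pics/t27.png

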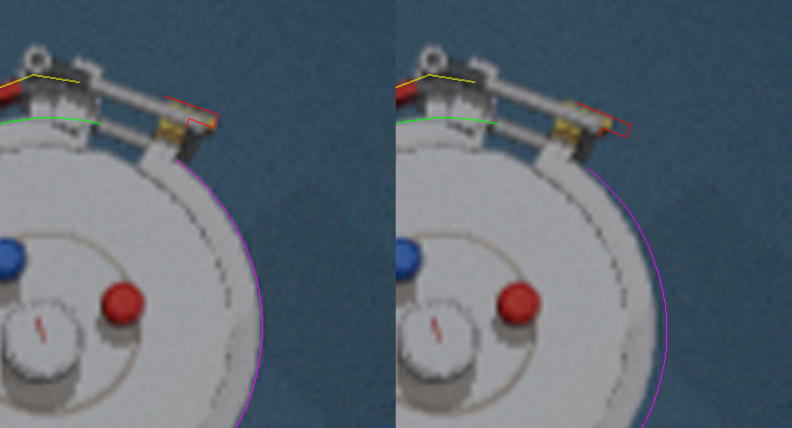

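View pics/t27a.png

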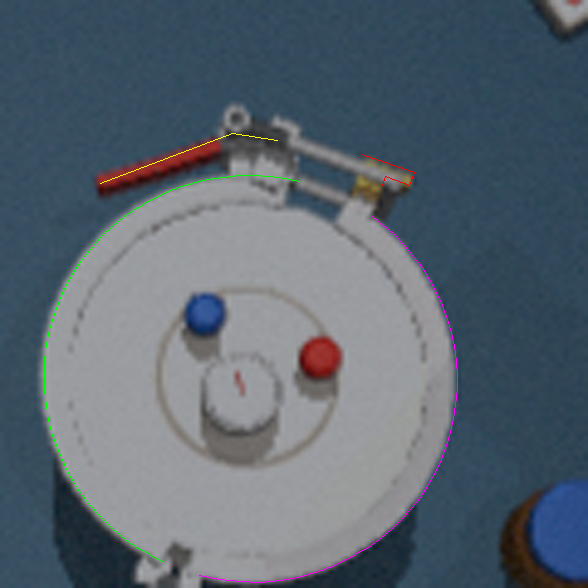

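The overlay fits clamp 0 and lever 0, and clearly not clamp 0.04. The bar sits behind the keeper lip, and the bystanders are at their starting pixels. I'll hand it in.

```bash
python3 - <<'E'
from rig import bot
print(bot.sense()['clock']); print(bot.close_job())
E
```

```text
19.0333
the job is handed in; nothing more can be done
None
```

The clamp ring is closed and latched, and I handed the job in at 19.0 s of the 58 s allowed. I pushed the loose half shut, swung the loop round the keeper's lip and seated its bar against the stem. I then pressed the red lever over centre until it stopped moving at about 20 N.

**Last checks, with the gripper clear:**
- **Ring half:** the overhead view fits it fully shut, and clearly not 0.04 rad open.
- **Lever:** it lay flat by itself, and its tip matched the flat position.
- **Loop bar:** it sits behind the lip. In the overhead view it was about 3 mm from its modelled seat, close to what that view can resolve and inside the 6 mm limit.
- **Other items:** those in the overhead view looked to be at their starting positions. The slide box was hidden under the arm in that view, so I did not check it at the end.

**What disagreed:**
- **Fingertips:** the real tips are about 25–35 mm short of the stated TCP. My first push therefore passed over the ring without touching it, and I redid it lower.
- **Camera poses:** the overhead and wrist cameras put the jar up to about 4.5 mm apart, so I used the wrist camera for the fine work.

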